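# Drive worn dowel pins out of a jig block and crate them

### The job

Push the catch tray fully shut under the jig block, then drive every worn brass pin down out of the block into it with the drift from the rack; only when all of them are out, pull the tray out and stand the brass pins upright in free cells of the divided crate, one per cell, leaving the steel pins where they stand. Finish with the tray pushed fully shut again, the drift hanging in its rack and the green dust cover seated squarely over the jig block, and do not disturb the other things on the bench.

Things in the scene. Friction and masses are not known exactly. Their poses are not given: they have to be found in the camera images.
- stand: knock-out stand fixed to the bench: an aluminium jig block 60 (x) x 176 (y) x 40 mm on two blue legs, its top 106 mm and underside 66 mm above the bench. Origin on the bench under the block's centre; y along the row of bores, x across it, z up; the catch tray slides out towards its -x
- block_top (a point): centre of the block's top face, 106 mm above the bench. Four vertical through bores of 21 mm lie at stand x = 0, y = -60, -20, 20 and 60 mm. A sprung pad in each bore holds its pin tight: 8 to 14 N of push moves it, it never drops by itself, until the pin's top is about 69 mm above the bench; there it drops free, upright, into the tray pocket below
- pin_a: worn brass dowel pin, 20 mm diameter, 50 mm long, 0.13 kg, origin at the centre of its lower face, z along its axis. At the start it sits upright and tight in the bore at stand y = -60 mm, its top 2 mm below the block's top and its foot 54 mm above the bench; absent in some starts
- pin_b: worn brass dowel pin, 20 mm diameter, 50 mm long, 0.13 kg, origin at the centre of its lower face, z along its axis. At the start it sits upright and tight in the bore at stand y = -20 mm, its top 2 mm below the block's top and its foot 54 mm above the bench; absent in some starts
- pin_c: worn brass dowel pin, 20 mm diameter, 50 mm long, 0.13 kg, origin at the centre of its lower face, z along its axis. At the start it sits upright and tight in the bore at stand y = 20 mm, its top 2 mm below the block's top and its foot 54 mm above the bench; absent in some starts
- pin_d: worn brass dowel pin, 20 mm diameter, 50 mm long, 0.13 kg, origin at the centre of its lower face, z along its axis. At the start it sits upright and tight in the bore at stand y = 60 mm, its top 2 mm below the block's top and its foot 54 mm above the bench; absent in some starts
- tray (a joint): red catch tray under the block: 0 = shut, 0.105 m = fully out, starts 30 to 70 mm out, sliding towards stand -x; about 2 N of friction, stays where it is left
- pockets (a point): point on the tray amid its row of four black pockets, at their floor, 10 mm above the bench; moves with the tray. Pockets are 26 mm square, 14 mm deep, at y = -60, -20, 20, 60 mm from it along stand y, right under the bores when shut. A pin standing in one has its top 60 mm above the bench and can be taken only with the tray out
- tray_tab (a point): centre of the top edge of the tray's upright red pull tab, 86 mm above the bench; the tab is 12 mm thick along stand x, 44 mm wide along stand y, 76 mm tall, and stands 48 mm clear of the block's face when the tray is shut (moves with the tray)
- rack: yellow drift rack fixed to the bench, 90 x 90 mm foot, its top plate 70 x 70 mm, 76 mm above the bench and 8 mm thick with an 18 mm through hole in the centre. Origin on the bench under the hole
- drift: drift: a steel rod 14 mm in diameter and 62 mm long below a round black grip 26 mm in diameter and 44 mm tall (106 mm in all, 0.16 kg). Origin at the centre of the rod's lower end, z up along it. At the start it hangs upright in the rack, the grip's underside resting on the rack's top plate, rod end 14 mm above the bench
- crate: low divided wooden crate fixed to the bench, 90 (x) x 135 (y) x 20 mm, floor 4 mm thick, 2 x 3 cells each 33 mm square, 16 mm deep; cell centres at x = -22.5 or 22.5 mm and y = -45, 0 or 45 mm in its frame. Origin on the bench under its centre
- steel_pin_a: bright steel pin, 20 mm diameter, 50 mm long, origin at the centre of its lower face, already standing in the crate cell at x = -22.5, y = -45 mm (to be left there); absent in some starts
- steel_pin_b: bright steel pin, 20 mm diameter, 50 mm long, origin at the centre of its lower face, already standing in the crate cell at x = 22.5, y = 0 mm (to be left there); absent in some starts
- steel_pin_c: bright steel pin, 20 mm diameter, 50 mm long, origin at the centre of its lower face, already standing in the crate cell at x = -22.5, y = 45 mm (to be left there); absent in some starts
- cover: green dust cover, a cap 76 (x) x 192 (y) mm outside, 68 x 184 mm inside, skirts 10 mm deep, 0.25 kg; black bar handle 16 mm wide (x), 50 mm long (y), 14 to 46 mm above the skirts' lower edge. Origin under its centre at that edge. Starts on the bench; seated, its y lies along the stand's y (either way round), plate on the block's top, origin 96 mm above the bench
- tape_roll: roll of brown tape, 84 mm across, 24 mm tall, lying flat behind the stand (a bystander)
- cleaner: red bottle, 62 mm across, 170 mm tall, standing at the back (a bystander)
- screwdriver: orange-handled screwdriver lying on the bench at the far left (a bystander)
- spanner: steel spanner lying on the bench at the far right (a bystander)
- grease_tin: small grey tin, 52 mm across, 50 mm tall, near the robot (a bystander)
- collar: steel shaft collar, 38 mm across, 14 mm tall, near the robot (a bystander)
- organizer: blue three-part tray of 70 x 160 x 50 mm, fixed to the bench (a bystander); the cover and it may change places
Things that resemble listed ones, but are neither listed nor needed, are in the scene too. Of the things like the crate, leave any that is turquoise; of the rest the smaller one is meant.

How it is judged (in metres and radians):
On the way, in this order (a step that is already met when the one before it is completed fails the run):
1. all brass pins have been driven out of the block and stand in the pockets of the shut catch tray (value of joint tray below 0.008 m and z of pin_a in the frame of stand between 0.004 and 0.016 m and x of pin_a in the frame of stand between -0.012 and 0.012 m and y of pin_a in the frame of stand between -0.08 and 0.08 m and angle between each of pin_a, pin_b, pin_c, pin_d's own z axis and vertical below 0.2 rad and z of pin_b in the frame of stand between 0.004 and 0.016 m and x of pin_b in the frame of stand between -0.012 and 0.012 m and y of pin_b in the frame of stand between -0.08 and 0.08 m and z of pin_c in the frame of stand between 0.004 and 0.016 m and x of pin_c in the frame of stand between -0.012 and 0.012 m and y of pin_c in the frame of stand between -0.08 and 0.08 m and z of pin_d in the frame of stand between 0.004 and 0.016 m and x of pin_d in the frame of stand between -0.012 and 0.012 m and y of pin_d in the frame of stand between -0.08 and 0.08 m), for 0.2 s.
2. all brass pins stand upright in cells of the crate (z of pin_a in the frame of crate between 0 and 0.008 m and x of pin_a in the frame of crate between -0.04 and 0.04 m and y of pin_a in the frame of crate between -0.063 and 0.063 m and angle between each of pin_a, pin_b, pin_c, pin_d's own z axis and vertical below 0.1 rad and linear speed of each of pin_a, pin_b, pin_c, pin_d below 0.03 m/s and z of pin_b in the frame of crate between 0 and 0.008 m and x of pin_b in the frame of crate between -0.04 and 0.04 m and y of pin_b in the frame of crate between -0.063 and 0.063 m and z of pin_c in the frame of crate between 0 and 0.008 m and x of pin_c in the frame of crate between -0.04 and 0.04 m and y of pin_c in the frame of crate between -0.063 and 0.063 m and z of pin_d in the frame of crate between 0 and 0.008 m and x of pin_d in the frame of crate between -0.04 and 0.04 m and y of pin_d in the frame of crate between -0.063 and 0.063 m), for 0.2 s.
At the end, for the whole second after the job is handed in: Every brass pin stands upright (0.1 rad) on the floor of a crate cell, one per cell, at rest; tray within 8 mm of shut; drift upright in the rack, within 8 mm of the hole centre, grip down on the plate; cover seated on the block within 3 mm in height, 8 mm sideways, 0.12 rad (all of step 2 and value of joint tray below 0.008 m and horizontal distance between drift and rack below 0.008 m and height (world z) of drift between 0.01 and 0.018 m and angle between drift's own z axis and vertical below 0.1 rad and linear speed of each of drift, cover below 0.03 m/s and x of cover in the frame of stand between -0.008 and 0.008 m and y of cover in the frame of stand between -0.008 and 0.008 m and height (world z) of cover between 0.093 and 0.099 m and angle between the y axis of cover and the y axis of stand, either way round below 0.12 rad); the robot touches nothing.
It fails at once if the gripper's fingers press on a brass pin that is still in its bore (the drift must do it) ((contact force between the fingers and pin_a above 1 N and z of pin_a in the frame of stand between 0.02 and 0.056 m and x of pin_a in the frame of stand between -0.012 and 0.012 m) or (contact force between the fingers and pin_b above 1 N and z of pin_b in the frame of stand between 0.02 and 0.056 m and x of pin_b in the frame of stand between -0.012 and 0.012 m) or (contact force between the fingers and pin_c above 1 N and z of pin_c in the frame of stand between 0.02 and 0.056 m and x of pin_c in the frame of stand between -0.012 and 0.012 m) or (contact force between the fingers and pin_d above 1 N and z of pin_d in the frame of stand between 0.02 and 0.056 m and x of pin_d in the frame of stand between -0.012 and 0.012 m)).
It fails at once if a bystander on the bench is pushed more than 40 mm (distance of any of tape_roll, cleaner, screwdriver, spanner, grease_tin, collar from where it was at the start of the episode above 0.04 m).
It fails at once if a steel pin is taken out of its cell or toppled (distance of any of steel_pin_a, steel_pin_b, steel_pin_c from where it was at the start of the episode above 0.025 m or angle between any of steel_pin_a, steel_pin_b, steel_pin_c's own z axis and vertical above 0.5 rad).
Of pin_a, pin_b, pin_c, pin_d only 2 to 4 are there at a start; the rules pass over those that are not, and their reading is None.
Of steel_pin_a, steel_pin_b, steel_pin_c only 1 to 2 are there at a start; the rules pass over those that are not, and their reading is None.
At some moment in a run one of cover may be knocked a few centimetres aside while the robot is not near it.
It also fails if it takes over 210 s, if anything falls off the work surface, if the arm or the gripper's body presses on something with over 40 N, if the wrist force passes 120 N, or if a joint passes its speed limit or range.

### The arm

A 7-joint arm with a two-finger parallel gripper is mounted at the origin on the work surface. World frame = base frame: x ahead of the robot, y to its left, z up, the work surface at z = 0. Lengths are in m, angles in degrees, forces in N, time in s.
With the tool pointing down it reaches from about 0.4 to 0.875 m from the base axis. Payload 19.3 kg.
Tool frame: the origin (TCP) lies on the centre line of the jaws, within the pads' length; the fingertips stand 25 mm ahead of it and the grasp point (between the pads) lies 6 mm ahead of it; y points along the fingers, z is the direction in which the jaws open and shut, and the axes are right-handed (so a half turn about y gives the same grasp; the last joint's range is limited). The gripper opens to 85 mm and grips with 20 to 120 N. Pads are 22 mm wide; open, the fingers measure 114 mm over their backs; the gripper's body (76 mm by 85 mm) begins 54 mm behind the grasp point. The pads swing forward as they close: fully open they stand 13 mm farther back than shut.
Start: joints at [63.931, 29.874, -2.08, 91.645, 1.215, 58.505, -6.463], TCP at [0.235, -0.579, 0.256] pointing down, gripper open.
Joint ranges: [-166.77, 166.77], [-17.47, 122.26], [-85.68, 81.53], [9.62, 139.38], [-72.42, 252.41], [9.2, 110.78], [-144.41, 144.41]. Speed limits (degrees/s): [108.29, 108.29, 136.94, 136.94, 172.46, 172.46, 172.46].

### API

Orientations are given as [roll, pitch, yaw] about the fixed x, y, z axes, in that order (R = Rz(yaw) Ry(pitch) Rx(roll)).
In Python, from plant import arm gives the robot as it stands. The module is installed in compiled form; this text tells all that it offers.
- The arm moves only by the shell command python3 -m creep 'ROWS' [FORCE]. ROWS is JSON, a list of rows, each a list of 7 numbers: the closure, from 0 (fully open) to 1 (shut), then the shift along the tool's x, y, z in mm, then the turn, a rotation vector about the tool's x, y, z in degrees. A call has 1 to 5 rows; each row shifts and turns the commanded pose from where the row before left it, along the tool's axes as they then stand; what a row does not reach is not made up. A row lasts 1/8 s, in which the tool goes at most 62.5 mm and 10.7 degrees, less where a joint would pass 70% of its speed; a pose out of reach is approached as far as the arm can. A call with a gripper value outside its range is refused whole. The fingers move at their own pace and stop on an object; FORCE is the grip in N (left out, the last holds). Time passes only in rows, so rows that do not move let the fingers close. It gives the time, the measured TCP pose, the force and the opening at its end, in the units of the state.
- arm.state(): the state, without advancing time (a new reading comes with each control period).
- arm.capture(name): name is "side" or "top" or "wrist"; returns the picture (384x512x3 uint8, red, green, blue); there is no depth.
- arm.calibration(name): a dict with "K" (3x3 intrinsics, pixels), "world_from_camera" (4x4, takes a point from camera to world coordinates). Camera axes: x right, y down, z forward; pixel columns grow to the right and rows downward; lengths in m; the calibration is good to about 2 mm. A picture is of the moment at which its call begins: read the wrist's pose just before it. calibration takes no time and is no camera call; for the wrist camera it gives the pose at the moment of the call.
- arm.sign_off(): hands the job in, once; it reports no verdict.
Trained networks look in the newest picture that a camera, given by its name, has taken for a name from the list of things; names that differ only in an ending like _2 or _b are one class to them, and where a whole thing is asked for, a point or a joint stands for the part that bears it (a point fixed in the world has none). Each returns a list of dicts, best first, with "conf" (0 to 1); they miss things now and then, are a little off and sometimes report something else, mostly with a low value. They report only what shows in the picture. A call takes as long as a camera call. They do not tell look-alikes from the thing itself.
- arm.regions_of(camera, thing): "mask" (384x512 bool, what is visible of it) and "pixel" ([column, row] in pixels, amid what is visible of it).
The state is a dict: "time": time; "q": joint angles; "joint_velocities": joint speeds; "joint_torque": joint torques, N m; "position": TCP position; "tcp_rot": TCP orientation; "contact_force": force on the tool from outside, world axes, zero at the start; "ft_torque": the same for the moment, N m; "finger_gap": finger opening in m.
Only numpy, scipy, OpenCV 4.12 (cv2) and the standard library are available. Lean on these libraries where they do the work, as an engineer would, in place of code of your own. Each camera call takes 0.05 s, during which the arm holds its last target.

## Working session

There is one attempt and no reset: what is moved stays moved. The work goes in short steps, Python scripts to look and compute and a shell command to move; the robot and the scene stay as the last step left them, time stands still between calls to the robot, and variables do not carry over. Pictures are saved under pics/ and viewed, and the job is handed in when it is done.

```bash
mkdir -p pics; ls
python3 - <<'E'
from plant import arm
import cv2, numpy as np
s=arm.state(); print({k:(np.round(v,3).tolist() if not np.isscalar(v) else v) for k,v in s.items()})
for n in ["side","top","wrist"]:
    im=arm.capture(n); cv2.imwrite(f"pics/{n}0.png",im[:,:,::-1])
    c=arm.calibration(n); print(n,np.round(c["K"],1).tolist(),np.round(c["world_from_camera"],3).tolist())
E
```

```text
pics
{'time': 0.0, 'q': [63.93, 29.91, -2.08, 91.672, 1.215, 58.506, -6.464], 'joint_velocities': [-0.03, -0.018, 0.031, -0.042, -0.014, 0.006, -0.13], 'joint_torque': [-0.001, -92.711, 1.979, -36.993, 0.018, 0.008, -0.0], 'position': [0.234, -0.579, 0.256], 'tcp_rot': [-90.065, -0.005, -157.954], 'contact_force': [0.411, 0.591, -0.226], 'ft_torque': [0.032, -0.025, 0.035], 'finger_gap': 0.08543323418577704}
side [[465.2, 0.0, 259.6], [0.0, 465.2, 186.2], [0.0, 0.0, 1.0]] [[-0.998, -0.051, 0.047, 0.448], [-0.069, 0.713, -0.698, 1.121], [0.002, -0.699, -0.715, 1.283], [0.0, 0.0, 0.0, 1.0]]
top [[385.3, 0.0, 256.4], [0.0, 385.3, 191.8], [0.0, 0.0, 1.0]] [[-0.029, -0.994, 0.109, 0.398], [-1.0, 0.029, -0.005, -0.048], [0.002, -0.11, -0.994, 1.262], [0.0, 0.0, 0.0, 1.0]]
wrist [[317.4, 0.0, 253.1], [0.0, 317.4, 198.4], [0.0, 0.0, 1.0]] [[0.376, -0.879, -0.294, 0.31], [-0.927, -0.356, -0.119, -0.548], [-0.0, 0.318, -0.948, 0.374], [0.0, 0.0, 0.0, 1.0]]
```

View pics/top0.png

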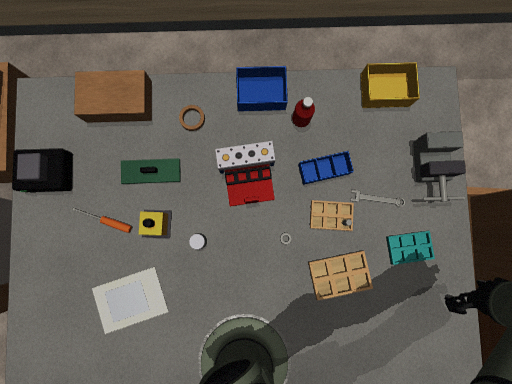

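View pics/side0.png

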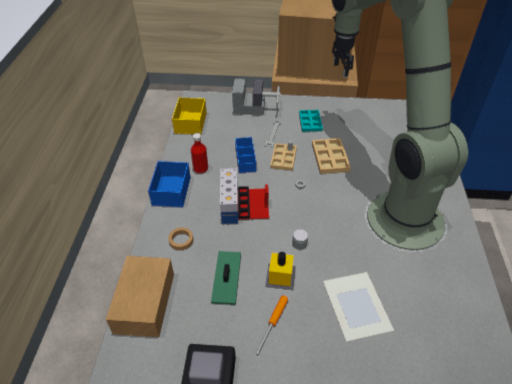

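View pics/wrist0.png

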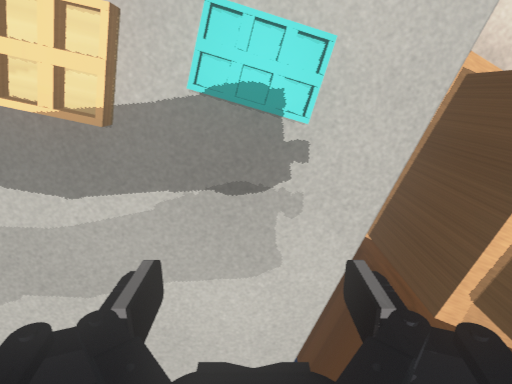

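```bash
cat > h.py <<'E'
from plant import arm
import cv2, numpy as np
def cal(n):
    c=arm.calibration(n); return np.array(c["K"]),np.array(c["world_from_camera"])
def p2w(n,px,z):
    K,T=cal(n); px=np.atleast_2d(px).astype(float)
    d=np.c_[px,np.ones(len(px))]@np.linalg.inv(K).T@T[:3,:3].T
    o=T[:3,3]; s=(z-o[2])/d[:,2]
    return o+d*s[:,None]
def w2p(n,P):
    K,T=cal(n); P=np.atleast_2d(P).astype(float)
    c=(P-T[:3,3])@T[:3,:3]; u=c@K.T; return u[:,:2]/u[:,2:]
def crop(n,box,f,name,im=None):
    if im is None: im=arm.capture(n)
    x0,y0,x1,y1=box
    c=cv2.resize(im[y0:y1,x0:x1],None,fx=f,fy=f,interpolation=cv2.INTER_CUBIC)
    cv2.imwrite(f"pics/{name}.png",c[:,:,::-1]); return im
def st():
    s=arm.state(); print("t%.2f"%s["time"],"pos",np.round(np.array(s["position"])*1000,1),"rot",np.round(s["tcp_rot"],2),"F",np.round(s["contact_force"],1),"gap %.1f"%(1000*s["finger_gap"]),"q",np.round(s["q"],0))
    return s
def go(x,y,z,yaw=None):
    """shift in tool frame (mm) to TCP target (mm,world), and turn about tool y (deg)"""
    s=st(); 
    from scipy.spatial.transform import Rotation as R
    M=R.from_euler('xyz',s["tcp_rot"],degrees=True).as_matrix()
    d=M.T@(np.array([x,y,z])-1000*np.array(s["position"]))
    out="shift %s"%np.round(d,1)
    if yaw is not None:
        M2=R.from_euler('xyz',[-90,0,yaw],degrees=True).as_matrix()
        out+=" turn %s"%np.round(R.from_matrix(M.T@M2).as_rotvec(degrees=True),2)
    print(out)
E
python3 - <<'E'
from h import *
im=crop("top",(110,130,190,245),5,"t1")
crop("top",(200,130,370,310),4,"t2",im)
for n in ["drift","rack","cover","crate","stand","pin_a","steel_pin_a","tray_tab","tray"]:
    for r in arm.regions_of("top",n)[:4]:
        m=r["mask"]; print(n,round(r["conf"],2),np.round(r["pixel"],1),m.sum())
E
```

```text
rack 0.92 [158.  224.2] 792
cover 0.57 [153.6 170.4] 1412
crate 0.96 [337.7 275.2] 2264
crate 0.94 [331.6 215.4] 1137
crate 0.55 [408.7 248. ] 1229
stand 0.63 [245.2 173. ] 2995
steel_pin_a 0.6 [348.3 220.2] 57
tray_tab 0.61 [244.9 183. ] 1671
tray 0.83 [248.9 185.5] 1688
tray 0.71 [330.4 217.1] 1139
```

View pics/t2.png

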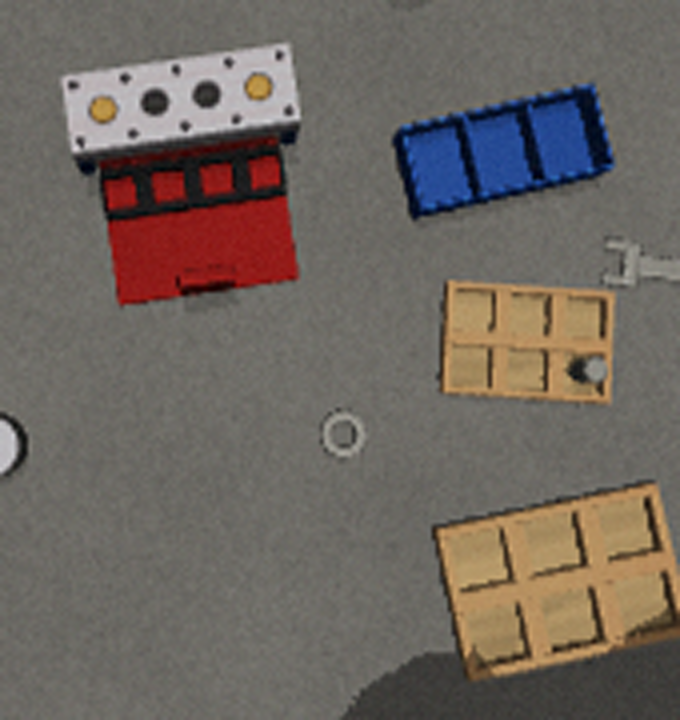

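View pics/t1.png

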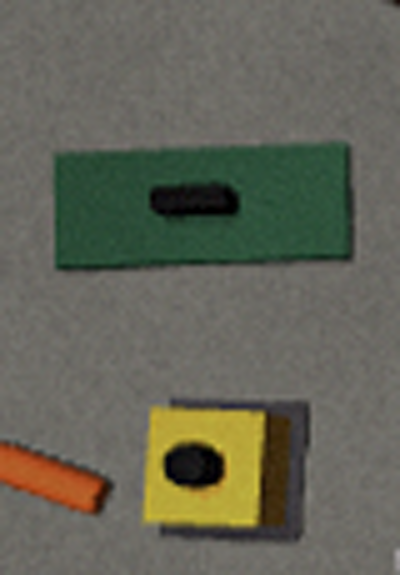

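Run:
```python
from h import *
def rect(c,o,f,z,nm):
    px=np.array(c)/f+np.array(o)-0.5+0.5/f
    P=p2w("top",px,z)*1000; print(nm,np.round(P.mean(0),1),"sides",np.round(np.linalg.norm(P-np.roll(P,-1,0),axis=1),1),"angs",np.round([np.degrees(np.arctan2(*(P[(i+1)%len(P)]-P[i])[1::-1])) for i in range(len(P))],1)); return P
rect([(103,108),(259,87)],(200,130),4,.104,"pins d,a")
rect([(447,280),(614,292),(609,403),(441,392)],(200,130),4,.02,"crate")
rect([(152,407),(266,410),(262,526),(145,522)],(110,130),5,.076,"rackplate")
print(rect([(193,465)]*2,(110,130),5,.12,"grip"))
rect([(57,155),(347,143),(351,258),(57,268)],(110,130),5,.014,"cover")
rect([(152,200),(238,200)],(110,130),5,.046,"handle")
rect([(63,76),(290,43),(300,134),(80,156)],(200,130),4,.106,"block")
rect([(178,275),(235,270)],(200,130),4,.086,"tab")
rect([(107,192),(265,172)],(200,130),4,.010,"pockets")
rect([(593,370)]*2,(200,130),4,.054,"steel")
```

```text
pins d,a [642.3 -22.3 104. ] sides [120.2 120.2] angs [-83.9  96.1]
crate [ 452.1 -294.3   20. ] sides [135.2  89.5 134.9  90.4] angs [-95.8 174.2  84.6  -5.6]
rackplate [442.  272.2  76. ] sides [70.2 70.9 71.6 70.4] angs [-93.2 177.9  86.4  -3.3]
grip [441.3 268.1 120. ] sides [0. 0.] angs [0. 0.]
[[441.25367709 268.11660673 120.        ]
 [441.25367709 268.11660673 120.        ]]
cover [614.5 291.1  14. ] sides [190.4  76.4 191.8  74.9] angs [ -89.3 -178.5   90.3    0.5]
handle [612.8 287.5  46. ] sides [54.9 54.9] angs [-91.7  88.3]
block [638.3 -24.  106. ] sides [175.4  71.  168.   63.3] angs [ -83.2 -175.8   94.1   10.7]
tab [509.3 -37.8  86. ] sides [43.8 43.8] angs [-86.6  93.4]
pockets [591.5 -22.5  10. ] sides [130.7 130.7] angs [-84.4  95.6]
steel [ 426.9 -337.5   54. ] sides [0. 0.] angs [0. 0.]
```

```bash
python3 -c "
from h import *
go(500,-38,200,-83.9)"
```

```text
t0.65 pos [ 234.6 -579.3  256.3] rot [ -90.     -0.   -157.96] F [-0.   0.2  0.2] gap 85.7 q [64. 30. -2. 92.  1. 59. -6.]
shift [-449.2   56.3 -402.1] turn [  0.   -74.06   0.  ]
```

```bash
python3 -m creep '[[0,-38,0,-34,0,0,0],[0,-38,0,-34,0,0,0],[0,-38,0,-34,0,0,0],[0,-38,0,-34,0,0,0],[0,-38,0,-34,0,0,0]]' 60
python3 -m creep '[[0,-38,0,-34,0,0,0],[0,-38,0,-34,0,0,0],[0,-38,0,-34,0,0,0],[0,-38,0,-34,0,0,0],[0,-38,0,-34,0,0,0]]'
python3 -m creep '[[0,-35,0,-31,0,0,0],[0,-34,0,-31,0,0,0],[0,0,0,0,0,-10.6,0],[0,0,0,0,0,-10.6,0],[0,0,0,0,0,-10.6,0]]'
python3 -m creep '[[0.3,0,0,0,0,-10.6,0],[0.3,0,0,0,0,-10.6,0],[0.3,0,0,0,0,-10.6,0],[0.3,0,0,0,0,-10.5,0],[0.3,0,0,0,0,0,0]]'
python3 - <<'E'
from h import *
go(506,-37,200,-83.9)
crop("wrist",(0,0,512,384),1.5,"w1")
E
```

```text
time: 1.27
position: [0.3475, -0.3489, 0.2565]
tcp_rot: [-90.0, 0.0, -158.0]
contact_force: [1.7, -0.9, -0.6]
finger_gap: 0.0856
time: 1.9
position: [0.4598, -0.12, 0.2566]
tcp_rot: [-90.0, 0.0, -158.0]
contact_force: [1.1, -1.0, -0.3]
finger_gap: 0.0854
time: 2.52
position: [0.4999, -0.0381, 0.2564]
tcp_rot: [-90.0, 0.0, -125.8]
contact_force: [0.9, 0.4, -0.4]
finger_gap: 0.0856
time: 3.15
position: [0.4999, -0.0384, 0.2563]
tcp_rot: [-90.0, 0.0, -83.9]
contact_force: [-0.9, 0.4, 0.4]
finger_gap: 0.0593
t3.15 pos [499.9 -38.4 256.3] rot [-8.999e+01  1.000e-02 -8.393e+01] F [-0.9  0.4  0.4] gap 59.3 q [ 22.  21. -31. 109.  13.  54.  -9.]
shift [-0.7 56.3  6.2] turn [-0.01 -0.03 -0.01]
```

View pics/w1.png

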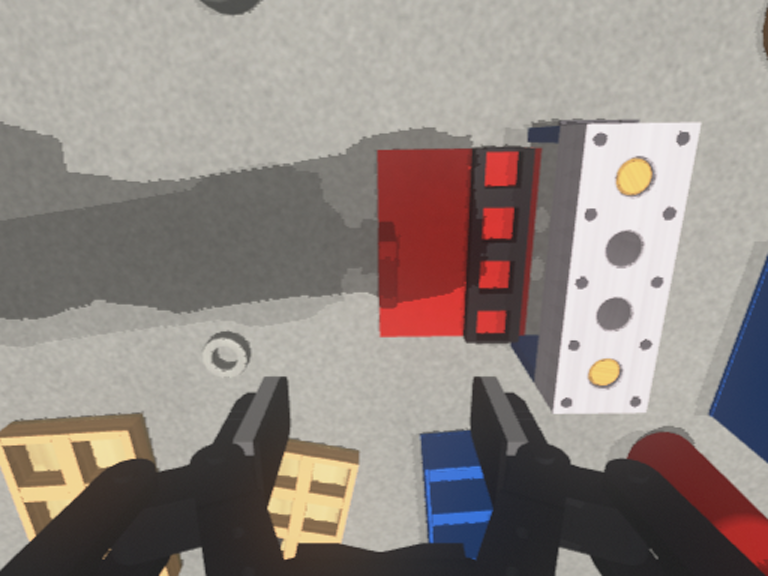

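Run:
```python
from h import *
f=lambda px,z:print(np.round(p2w("wrist",(np.array(px)+.5)/1.5-.5,z)*1000,1).tolist())
f([(634.5,176),(604.5,373)],.104)
f([(379,223),(397,223),(379,266),(397,266)],.086)
f([(379,223),(397,223),(379,266),(397,266)],.0)
```

```text
[[633.3, 37.9, 104.0], [647.4, -82.5, 104.0]]
[[496.0, -5.5, 86.0], [506.8, -4.4, 86.0], [498.7, -32.3, 86.0], [509.9, -31.1, 86.0]]
[[497.4, -20.1, 0.0], [511.5, -18.6, 0.0], [501.0, -54.9, 0.0], [515.5, -53.4, 0.0]]
```

```bash
python3 -m creep '[[0.3,-1,60,4,0,0,0],[0.3,0,60,0,0,0,0],[0.3,0,40,0,0,0,0],[0.3,0,21,0,0,0,0],[0.3,0,0,0,0,0,0]]'
python3 -m creep '[[1,0,0,0,0,0,0],[1,0,0,0,0,0,0],[1,0,0,0,0,0,0],[1,0,0,0,0,0,0],[1,0,0,0,0,0,0]]' 40; python3 -c "
from h import *
go(557,-31,75,-83.9)
crop('side',(180,120,360,260),4,'s1')"
```

```text
time: 3.82
position: [0.5031, -0.0365, 0.0743]
tcp_rot: [-90.1, 0.0, -84.0]
contact_force: [0.0, 0.5, 1.2]
finger_gap: 0.0598
time: 4.45
position: [0.5043, -0.0369, 0.0762]
tcp_rot: [-89.9, -0.0, -83.9]
contact_force: [-1.8, -0.8, 10.2]
finger_gap: 0.0116
t4.45 pos [504.3 -36.9  76.2] rot [-8.992e+01 -3.000e-02 -8.386e+01] F [-1.8 -0.8 10.2] gap 11.6 q [ 15.  37. -23. 116.  26.  32. -21.]
shift [-0.2  1.3 53. ] turn [-0.08  0.04  0.03]
```

View pics/s1.png

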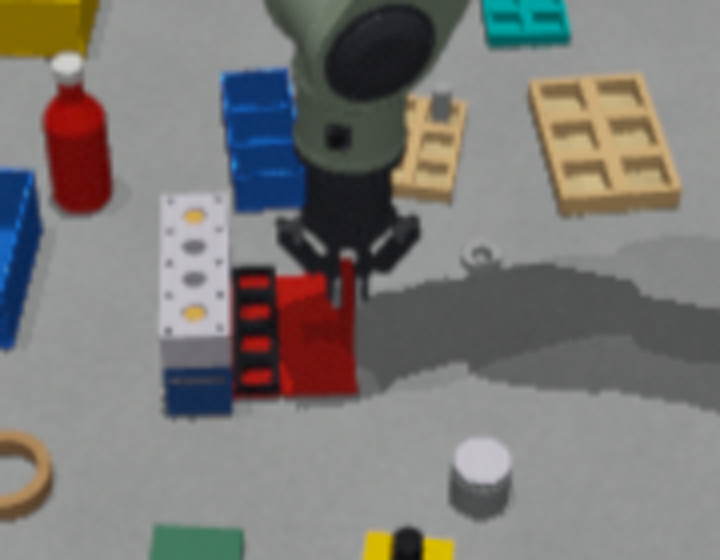

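```bash
python3 -m creep '[[1,0,0,12,0,0,0],[1,0,0,12,0,0,0],[1,0,0,12,0,0,0],[1,0,0,12,0,0,0],[1,0,0,0,0,0,0]]'; python3 -m creep '[[1,0,0,2,0,0,0],[1,0,0,2,0,0,0],[1,0,0,2,0,0,0],[1,0,0,0,0,0,0]]'
```

```text
time: 5.12
position: [0.5529, -0.0312, 0.0762]
tcp_rot: [-89.8, 0.0, -83.8]
contact_force: [1.9, 0.9, 8.1]
finger_gap: 0.0114
time: 5.62
position: [0.556, -0.0309, 0.0762]
tcp_rot: [-90.1, -0.0, -83.8]
contact_force: [-16.5, 1.1, 23.4]
finger_gap: 0.0116
```

```bash
python3 -m creep '[[1,0,0,-1.5,0,0,0],[0.5,0,0,0,0,0,0],[0.5,0,0,0,0,0,0],[0.5,0,0,0,0,0,0]]'; python3 -m creep '[[0.5,0,-40,0,0,0,0],[0.5,0,-60,0,0,0,0],[0.5,0,-60,0,0,0,0],[0.3,0,0,0,0,0,0]]'
python3 - <<'E'
from h import *
go(441,268,236,-83.9)
crop("wrist",(0,0,512,384),1.5,"w2")
E
```

```text
time: 6.12
position: [0.5555, -0.0314, 0.0752]
tcp_rot: [-90.1, -0.0, -83.9]
contact_force: [-5.3, -0.5, 3.8]
finger_gap: 0.0426
time: 6.62
position: [0.5578, -0.0311, 0.2396]
tcp_rot: [-89.6, -0.1, -83.9]
contact_force: [0.5, -0.3, -1.3]
finger_gap: 0.0594
t6.62 pos [557.8 -31.1 239.6] rot [-8.959e+01 -7.000e-02 -8.388e+01] F [ 0.5 -0.3 -1.3] gap 59.4 q [ 19.  27. -30. 102.  16.  55. -12.]
shift [-309.8    2.6  -84.3] turn [-0.41  0.02  0.07]
```

View pics/w2.png

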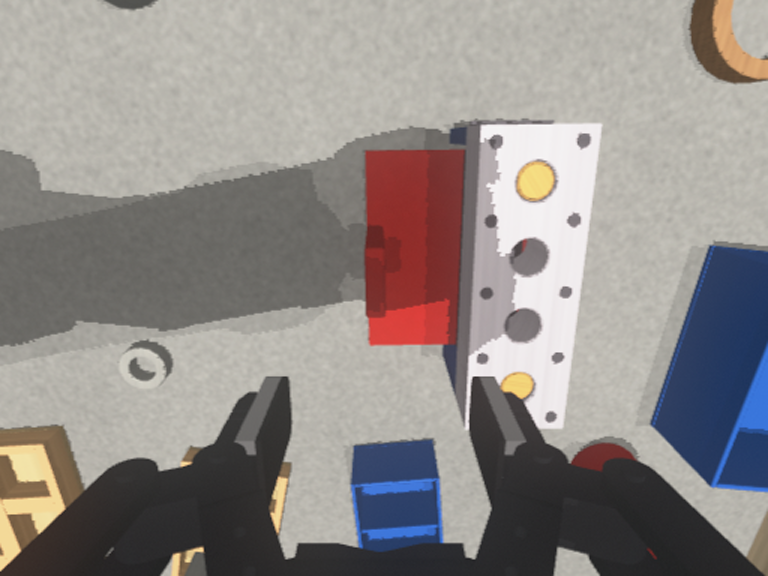

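```bash
python3 -m creep '[[0.3,-60,0,-16,0,0,0],[0.3,-60,0,-17,0,0,0],[0.3,-60,0,-17,0,0,0],[0.3,-60,0,-17,0,0,0],[0.3,-40,0,-17,0,0,0]]'; python3 -m creep '[[0.3,0,0,0,0,0,0],[0.3,0,0,0,0,0,0]]';python3 - <<'E'
from h import *
go(441,268,236,-83.9)
im=crop("wrist",(0,0,512,384),1.5,"w3")
print([(r["conf"],r["pixel"]) for r in arm.regions_of("wrist","drift")])
E
```

```text
time: 7.3
position: [0.4408, 0.2406, 0.2344]
tcp_rot: [-90.1, 0.0, -83.7]
contact_force: [0.6, -0.2, 0.3]
finger_gap: 0.0601
time: 7.55
position: [0.4425, 0.2376, 0.2345]
tcp_rot: [-90.1, -0.0, -83.9]
contact_force: [1.2, -0.5, -1.2]
finger_gap: 0.06
t7.55 pos [442.5 237.6 234.5] rot [-9.006e+01 -4.000e-02 -8.386e+01] F [ 1.2 -0.5 -1.2] gap 60.0 q [ -8.  23. -34. 110.  17.  52. -45.]
shift [-30.4  -1.5   1.7] turn [0.06 0.04 0.04]
[(0.65, [253.5, 153.1])]
```

View pics/w3.png

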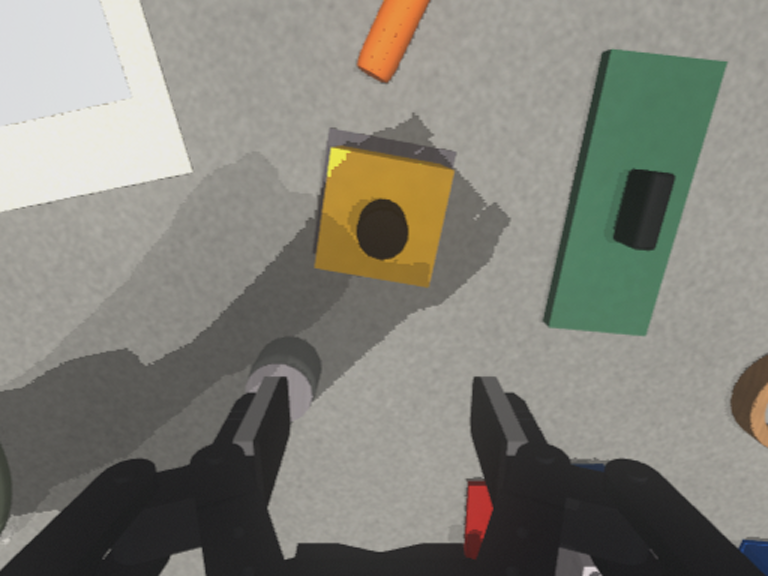

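Run:
```python
from h import *
f=lambda px,z:np.round(p2w("wrist",(np.array(px)+.5)/1.5-.5,z)*1000,1)
P=f([(331,148),(455,168),(431,287),(315,268)],.076);print(P.tolist(),P.mean(0))
print(f([(356,229),(409,229),(383,199),(383,259)],.12).tolist())
K,T=cal("wrist");print(T[:3,3])
for z,r in((.12,.013),(.076,.013)):
  a=np.linspace(0,6.28,9)[:8]
  print(np.round(w2p("wrist",np.c_[.441+r*np.cos(a),.268+r*np.sin(a),a*0+z])*1.5).tolist())
```

```text
[[407.8, 310.5, 76.0], [477.8, 307.1, 76.0], [474.2, 236.3, 76.0], [403.2, 240.8, 76.0]] [440.75  273.675  76.   ]
[[427.0, 275.2, 120.0], [452.9, 277.9, 120.0], [438.6, 291.0, 120.0], [441.8, 261.5, 120.0]]
[0.4339869  0.31892492 0.35275648]
[[408.0, 249.0], [403.0, 230.0], [385.0, 220.0], [366.0, 226.0], [357.0, 243.0], [362.0, 262.0], [380.0, 271.0], [399.0, 266.0]]
[[404.0, 232.0], [400.0, 216.0], [385.0, 207.0], [368.0, 212.0], [360.0, 227.0], [365.0, 243.0], [380.0, 251.0], [396.0, 247.0]]
```

```bash
python3 -c "
from h import *
go(440.3,273.5,105,-83.9)"
```

```text
t7.65 pos [442.9 237.1 234.8] rot [-9.004e+01 -3.000e-02 -8.395e+01] F [-0.1  0.1  0.7] gap 59.7 q [ -8.  23. -34. 110.  17.  52. -45.]
shift [-36.5 129.8   1.3] turn [ 0.04 -0.05  0.03]
```

```bash
python3 -m creep '[[0.3,-36.5,0,1,0,0,0],[0.3,0,50,0,0,0,0],[0.3,0,50,0,0,0,0],[0.3,0,30,0,0,0,0],[0.3,0,0,0,0,0,0]]'; python3 -c "
from h import *
go(440.3,273.5,105,-83.9)"; python3 -m creep '[[1,0,0,0,0,0,0],[1,0,0,0,0,0,0],[1,0,0,0,0,0,0],[1,0,0,0,0,0,0],[1,0,0,0,0,0,0]]' 100;  python3 - <<'E'
from h import *
st();im=crop("wrist",(0,0,512,384),1.5,"w4")
E
```

```text
time: 8.28
position: [0.4391, 0.2734, 0.1037]
tcp_rot: [-90.2, -0.1, -83.9]
contact_force: [-0.6, -0.2, 0.7]
finger_gap: 0.0601
t8.28 pos [439.1 273.4 103.7] rot [-9.019e+01 -9.000e-02 -8.391e+01] F [-0.6 -0.2  0.7] gap 60.1 q [-17.  36. -29. 113.  27.  38. -57.]
shift [-0.  -1.3  1.3] turn [ 0.19 -0.01  0.09]
time: 8.9
position: [0.4404, 0.2748, 0.1069]
tcp_rot: [-89.9, 0.0, -83.9]
contact_force: [-1.5, -1.3, 10.9]
finger_gap: 0.024
t8.90 pos [440.4 274.8 106.9] rot [-8.987e+01  3.000e-02 -8.389e+01] F [-1.5 -1.3 10.9] gap 24.0 q [-17.  35. -29. 113.  27.  38. -57.]
```

View pics/w4.png

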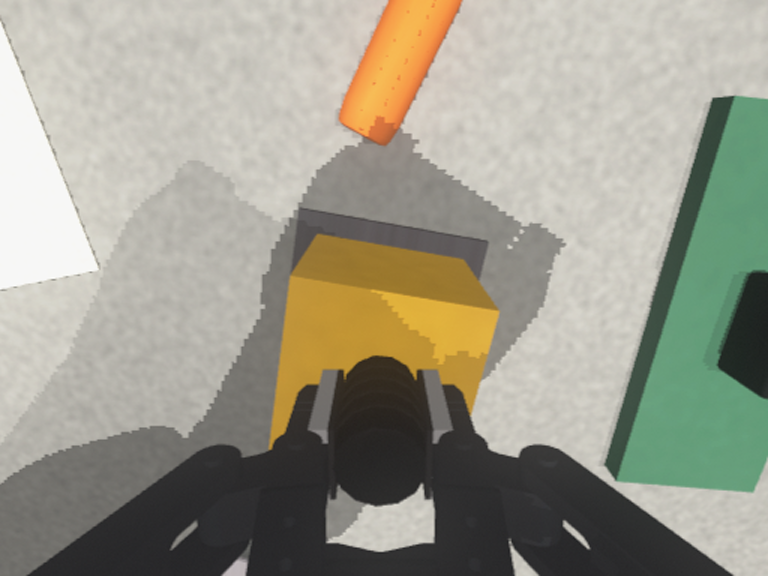

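```bash
python3 -m creep '[[1,0,-10,0,0,0,0],[1,0,-20,0,0,0,0],[1,0,-30,0,0,0,0],[1,0,-40,0,0,0,0],[1,0,-40,0,0,0,0]]'
python3 - <<'E'
from h import *
st();im=crop("wrist",(0,0,512,384),1.5,"w5"); crop("side",(210,180,370,320),4,"s2")
a=np.radians(6.1); 
for n,y in(("a",-60),("d",60)): 
    c=np.array([640.5,-22.3])+y*np.array([-np.sin(a),np.cos(a)]); print(n,c); go(c[0],c[1],225,-83.9)
E
```

```text
time: 9.57
position: [0.4393, 0.2746, 0.2476]
tcp_rot: [-90.0, 0.0, -83.8]
contact_force: [-0.7, 0.4, -1.4]
finger_gap: 0.0242
t9.57 pos [439.3 274.6 247.6] rot [-8.997e+01  2.000e-02 -8.384e+01] F [-0.7  0.4 -1.4] gap 24.2 q [-12.  24. -35. 107.  17.  54. -48.]
a [646.87584428 -81.96027665]
t9.68 pos [440.6 275.7 249.9] rot [-89.67   0.15 -83.86] F [ 1.   0.9 -2. ] gap 24.0 q [-12.  24. -35. 107.  17.  54. -48.]
shift [377.7  24.9 166.7] turn [-0.33  0.03 -0.15]
d [634.12415572  37.36027665]
t9.68 pos [440.6 275.7 249.9] rot [-89.67   0.15 -83.86] F [ 1.   0.9 -2. ] gap 24.0 q [-12.  24. -35. 107.  17.  54. -48.]
shift [257.7  25.2 166.8] turn [-0.33  0.03 -0.15]
```

View pics/w5.png

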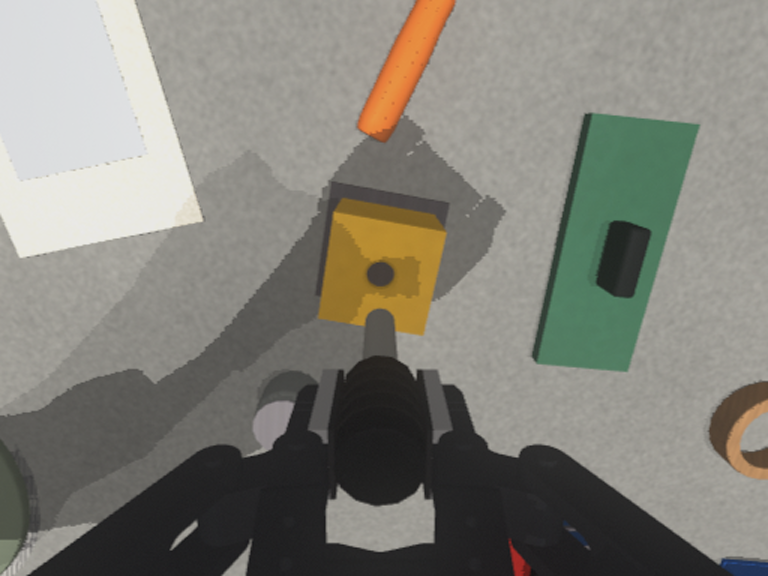

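View pics/s2.png

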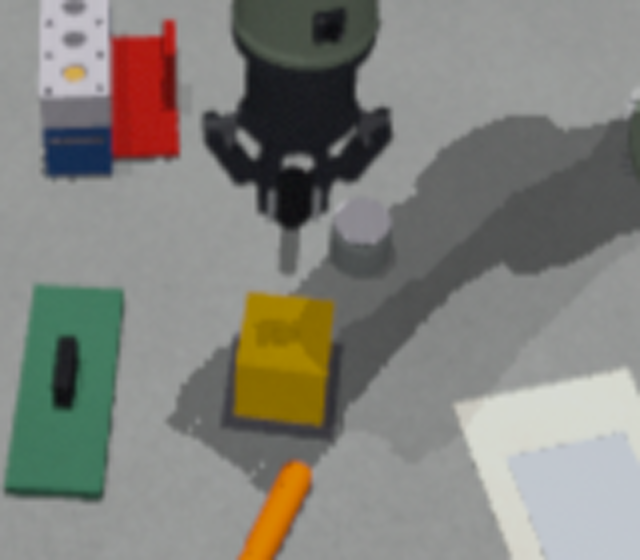

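Run:
```python
from h import *
f=lambda px,z:np.round(p2w("wrist",(np.array(px)+.5)/1.5-.5,z)*1000,1)
print("hole",f([(380.5,274)],.076))
def circ(c,z,r):
  a=np.linspace(0,6.28,9)[:8]
  return np.round(w2p("wrist",np.c_[c[0]+r*np.cos(a),c[1]+r*np.sin(a),a*0+z])*1.5)
for z in(.154,.157,.160): print(circ((.4406,.2757),z,.007).tolist())
```

```text
hole [[442.  276.2  76. ]]
[[393.0, 320.0], [390.0, 310.0], [380.0, 304.0], [369.0, 307.0], [364.0, 317.0], [367.0, 327.0], [377.0, 332.0], [388.0, 329.0]]
[[393.0, 322.0], [390.0, 312.0], [380.0, 307.0], [369.0, 310.0], [364.0, 319.0], [367.0, 329.0], [377.0, 334.0], [388.0, 331.0]]
[[393.0, 324.0], [390.0, 314.0], [380.0, 309.0], [369.0, 312.0], [364.0, 321.0], [367.0, 331.0], [377.0, 336.0], [388.0, 333.0]]
```

```bash
python3 -m creep '[[1,51.5,0,33.4,0,0,0],[1,51.5,0,33.4,0,0,0],[1,51.5,0,33.4,0,0,0],[1,51.5,0,33.4,0,0,0],[1,51.5,0,33.4,0,0,0]]'; python3 -m creep '[[1,0,10,0,0,0,0],[1,0,10,0,0,0,0],[1,0,0,0,0,0,0]]';python3 - <<'E'
from h import *
go(634.1,37.4,225,-83.9);im=crop("wrist",(0,0,512,384),1.5,"w6");crop("side",(180,80,360,260),4,"s3")
E
```

```text
time: 10.3
position: [0.634, 0.0346, 0.2457]
tcp_rot: [-90.0, 0.0, -83.9]
contact_force: [0.1, 1.0, -0.8]
finger_gap: 0.024
time: 10.68
position: [0.6322, 0.0377, 0.2247]
tcp_rot: [-90.1, 0.0, -83.7]
contact_force: [-0.2, 0.3, -1.8]
finger_gap: 0.0243
t10.68 pos [632.2  37.7 224.7] rot [-9.008e+01  3.000e-02 -8.375e+01] F [-0.2  0.3 -1.8] gap 24.3 q [ 11.  35. -30.  91.  19.  59. -18.]
shift [ 0.5 -0.3  1.8] turn [ 0.08  0.15 -0.03]
```

View pics/w6.png

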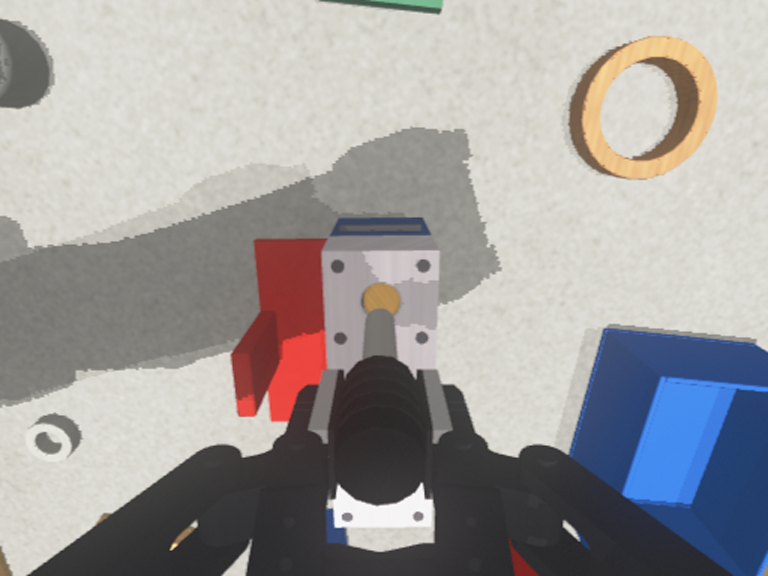

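View pics/s3.png

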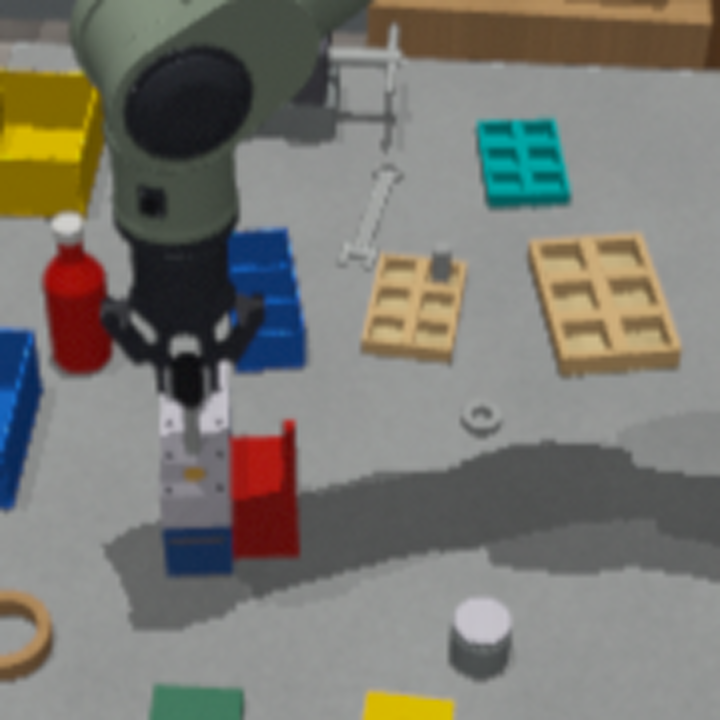

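Run:
```python
from h import *
st()
f=lambda px,z:np.round(p2w("wrist",(np.array(px)+.5)/1.5-.5,z)*1000,1)
print("pin edges",f([(362,300),(399,300),(380.5,282),(380.5,317)],.104).tolist())
```

```text
t10.78 pos [632.9  37.5 225.7] rot [-8.999e+01  1.000e-02 -8.377e+01] F [-0.2  0.3 -1.9] gap 24.1 q [ 11.  35. -30.  91.  19.  59. -18.]
pin edges [[623.3, 36.9, 104.0], [642.9, 39.0, 104.0], [632.0, 47.9, 104.0], [634.2, 28.3, 104.0]]
```

```bash
python3 -m creep '[[1,0,10,0,0,0,0],[1,0,10,0,0,0,0],[1,0,3,0,0,0,0],[1,0,0,0,0,0,0]]';python3 - <<'E'
from h import *
st();im=crop("wrist",(140,120,370,340),3,"w7");crop("side",(200,140,270,220),8,"s4")
E
```

```text
time: 11.28
position: [0.633, 0.0366, 0.202]
tcp_rot: [-90.0, 0.0, -83.9]
contact_force: [0.7, 0.4, -1.0]
finger_gap: 0.0238
t11.28 pos [633.   36.6 202. ] rot [-9.003e+01  1.000e-02 -8.385e+01] F [ 0.7  0.4 -1. ] gap 23.8 q [ 10.  36. -29.  92.  20.  57. -19.]
```

View pics/w7.png

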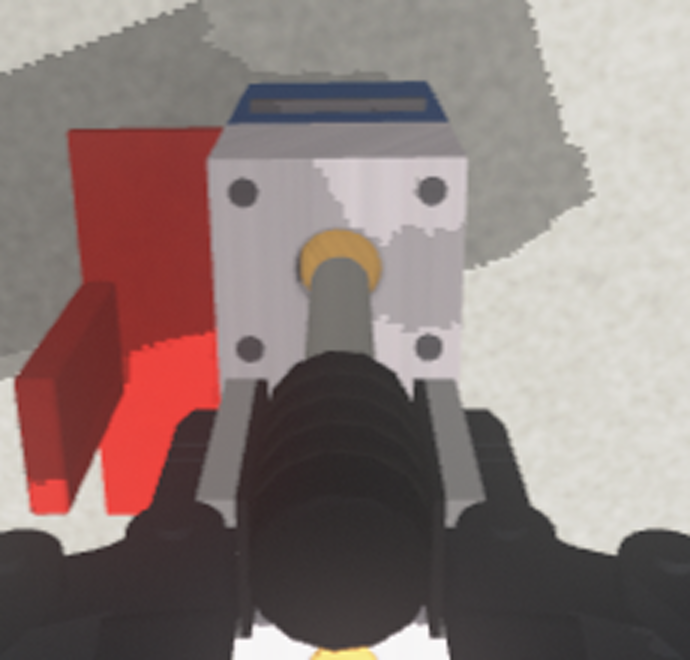

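View pics/s4.png

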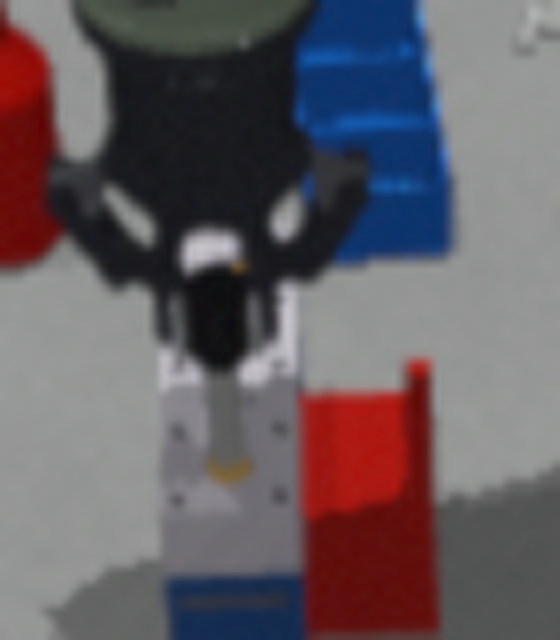

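Run:
```python
from h import *
a=np.linspace(0,6.28,73)
def rng(c,z,r):
  p=(w2p("wrist",np.c_[c[0]+r*np.cos(a),c[1]+r*np.sin(a),a*0+z])-[140,120])*3; return p.min(0).round(),p.max(0).round()
print("rod",rng((.6335,.0372),.109,.007),"pin",rng((.6331,.038),.104,.01),"bore",rng((.6331,.038),.106,.0105))
```

```text
rod (array([311., 249.]), array([370., 304.])) pin (array([298., 227.]), array([381., 304.])) bore (array([296., 227.]), array([383., 309.]))
```

```bash
python3 -m creep '[[1,-1.3,2,0,0,0,0],[1,0,3,0,0,0,0],[1,0,2,0,0,0,0],[1,0,0,0,0,0,0]]'; python3 -m creep '[[1,0,2,0,0,0,0],[1,0,2,0,0,0,0],[1,0,0,0,0,0,0]]';python3 - <<'E'
from h import *
st();im=crop("wrist",(140,120,370,340),3,"w8")
E
```

```text
time: 11.88
position: [0.633, 0.0379, 0.1954]
tcp_rot: [-90.0, 0.0, -83.9]
contact_force: [-0.8, -0.0, 1.0]
finger_gap: 0.024
time: 12.25
position: [0.6331, 0.0378, 0.1914]
tcp_rot: [-90.0, -0.0, -83.9]
contact_force: [0.5, -0.0, 3.9]
finger_gap: 0.0237
t12.25 pos [633.1  37.8 191.4] rot [-89.98  -0.   -83.86] F [ 0.5 -0.   3.9] gap 23.7 q [ 10.  37. -29.  93.  21.  56. -19.]
```

View pics/w8.png

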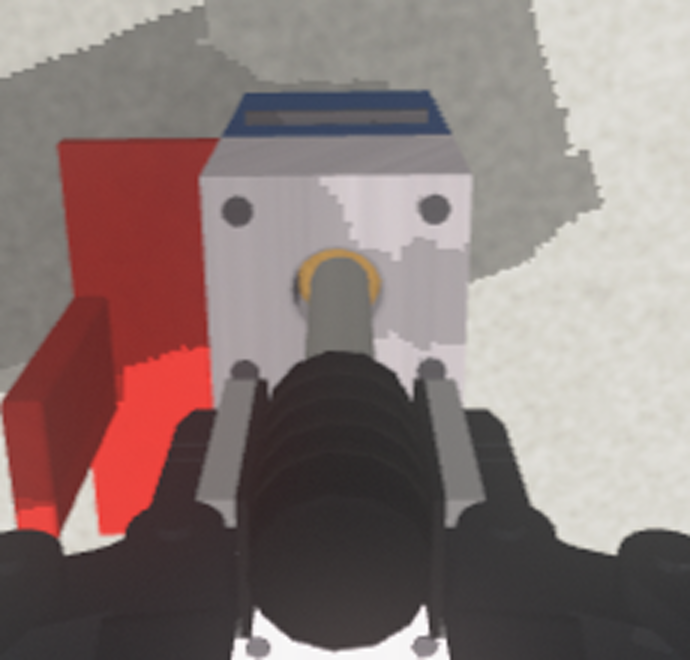

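```bash
python3 -m creep '[[1,0,3,0,0,0,0],[1,0,3,0,0,0,0],[1,0,3,0,0,0,0],[1,0,3,0,0,0,0]]'; python3 -m creep '[[1,0,4,0,0,0,0],[1,0,4,0,0,0,0],[1,0,4,0,0,0,0],[1,0,4,0,0,0,0]]';python3 - <<'E'
from h import *
st();im=crop("wrist",(140,120,370,340),3,"w9")
E
```

```text
time: 12.8
position: [0.6331, 0.0378, 0.1795]
tcp_rot: [-90.0, -0.0, -83.9]
contact_force: [-1.1, -0.0, 6.6]
finger_gap: 0.0239
time: 13.3
position: [0.6333, 0.0379, 0.1635]
tcp_rot: [-90.0, 0.0, -83.9]
contact_force: [0.1, -0.4, 5.7]
finger_gap: 0.024
t13.30 pos [633.3  37.9 163.5] rot [-89.96   0.   -83.86] F [ 0.1 -0.4  5.7] gap 24.0 q [ 10.  39. -28.  94.  22.  53. -20.]
```

View pics/w9.png

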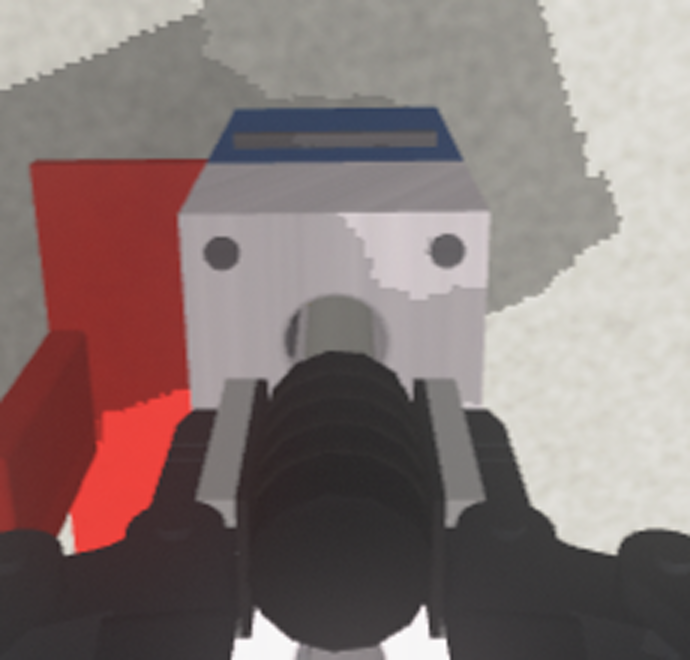

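```bash
python3 -m creep '[[1,0,2,0,0,0,0],[1,0,2,0,0,0,0]]'; python3 -m creep '[[1,0,2,0,0,0,0],[1,0,1,0,0,0,0]]';python3 -m creep '[[1,0,1,0,0,0,0],[1,0,1,0,0,0,0]]'
```

```text
time: 13.6
position: [0.6329, 0.0378, 0.159]
tcp_rot: [-90.0, 0.0, -83.9]
contact_force: [0.9, 0.9, -2.3]
finger_gap: 0.0239
time: 13.85
position: [0.633, 0.0378, 0.1561]
tcp_rot: [-90.0, 0.0, -83.9]
contact_force: [0.1, 0.4, -1.7]
finger_gap: 0.0238
time: 14.1
position: [0.633, 0.0378, 0.1543]
tcp_rot: [-90.0, 0.0, -83.9]
contact_force: [-0.2, 0.3, -1.6]
finger_gap: 0.0238
```

```bash
python3 -m creep '[[1,0,-15,0,0,0,0],[1,0,-20,0,0,0,0],[1,0,-20,0,0,0,0],[1,0,0,0,0,0,0]]'; python3 -m creep '[[1,40,0,0,0,0,0],[1,40,0,0,0,0,0],[1,40,0,0,0,0,0],[1,0,0,0,0,0,0]]';python3 - <<'E'
from h import *
go(646.0,-82,209.5,-83.9);im=crop("wrist",(0,0,512,384),1.5,"w10")
E
```

```text
time: 14.6
position: [0.6339, 0.038, 0.2118]
tcp_rot: [-89.8, -0.0, -83.9]
contact_force: [-0.9, -0.3, -1.7]
finger_gap: 0.0239
time: 15.1
position: [0.6456, -0.0855, 0.2087]
tcp_rot: [-90.1, -0.1, -84.1]
contact_force: [0.1, -0.2, -2.2]
finger_gap: 0.0237
t15.10 pos [645.6 -85.5 208.7] rot [-9.006e+01 -8.000e-02 -8.414e+01] F [ 0.1 -0.2 -2.2] gap 23.7 q [ 20.  37. -28.  89.  20.  59.  -8.]
shift [-3.5 -0.8  0.8] turn [ 0.06 -0.24  0.08]
```

View pics/w10.png

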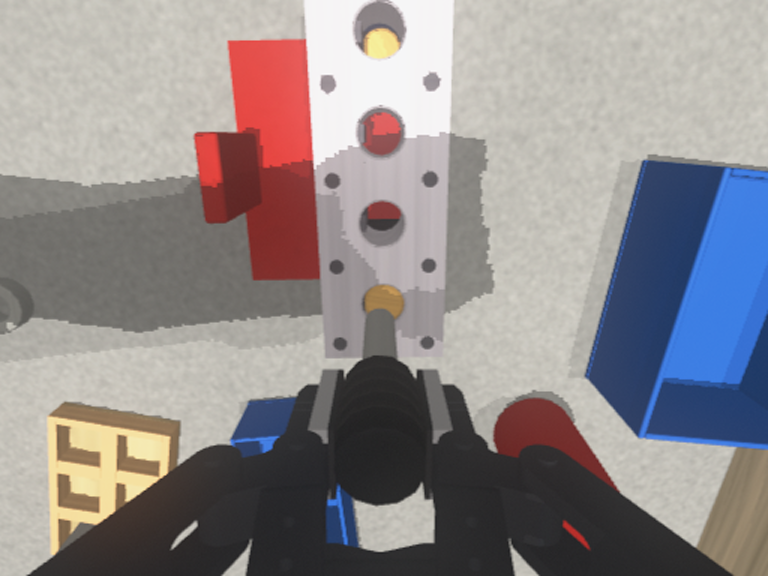

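Run:
```python
from h import *
go(646.0,-82,209.5,-83.9)
f=lambda px,z:np.round(p2w("wrist",(np.array(px)+.5)/1.5-.5,z)*1000,1)
print("pin edges",f([(363,303),(404,303),(383,284)],.104).tolist(), "bores", f([(380,30),(381.5,131.5),(382.5,222)],.106).tolist())
```

```text
t15.15 pos [645.6 -83.  208.9] rot [-9.004e+01 -1.000e-02 -8.399e+01] F [-0.3  0.8 -1.4] gap 23.6 q [ 20.  37. -29.  89.  20.  59.  -8.]
shift [-0.9 -0.6  0.5] turn [ 0.04 -0.09  0.01]
pin edges [[636.6, -79.4, 104.0], [656.8, -77.3, 104.0], [645.4, -68.6, 104.0]] bores [[632.5, 40.4, 106.0], [637.3, 1.3, 106.0], [641.9, -38.1, 106.0]]
```

```bash
python3 -m creep '[[1,-0.5,6,0.4,0,0,0],[1,0,4,0,0,0,0],[1,0,0,0,0,0,0],[1,0,0,0,0,0,0]]';python3 - <<'E'
from h import *
go(646.0,-82,196,-83.9);im=crop("wrist",(140,120,370,340),3,"w11")
a=np.linspace(0,6.28,73)
def rng(c,z,r):
  p=(w2p("wrist",np.c_[c[0]+r*np.cos(a),c[1]+r*np.sin(a),a*0+z])-[140,120]+.5)*3-.5; return p.min(0).round(),p.max(0).round()
print("pin if at (646,-81.8)",rng((.646,-.0818),.104,.01))
E
```

```text
time: 15.65
position: [0.6462, -0.0806, 0.1993]
tcp_rot: [-90.0, 0.0, -83.8]
contact_force: [0.2, -0.5, -1.1]
finger_gap: 0.024
t15.65 pos [646.2 -80.6 199.3] rot [-90.     0.   -83.83] F [ 0.2 -0.5 -1.1] gap 24.0 q [ 20.  38. -28.  89.  20.  58.  -8.]
shift [ 1.4  3.3 -0.4] turn [-0.    0.07 -0.  ]
pin if at (646,-81.8) (array([297., 242.]), array([380., 319.]))
```

View pics/w11.png

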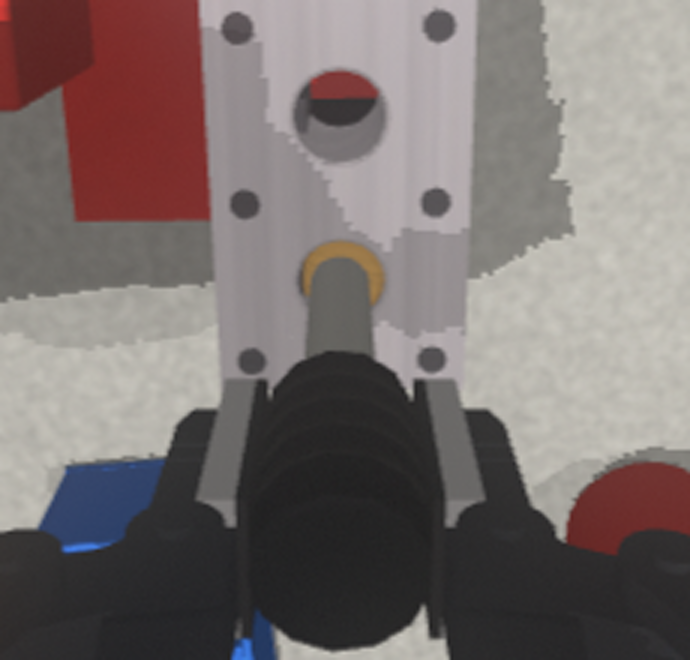

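```bash
python3 -m creep '[[1,0.7,2,0.7,0,0,0],[1,0,2,0,0,0,0],[1,0,2,0,0,0,0],[1,0,2,0,0,0,0]]'; python3 -m creep '[[1,0,2,0,0,0,0],[1,0,1,0,0,0,0],[1,0,0,0,0,0,0]]';python3 - <<'E'
from h import *
st();im=crop("wrist",(140,120,370,340),3,"w12")
E
```

```text
time: 16.2
position: [0.6472, -0.0817, 0.1918]
tcp_rot: [-90.0, -0.0, -83.9]
contact_force: [-1.6, 0.0, 7.5]
finger_gap: 0.0237
time: 16.58
position: [0.6472, -0.0817, 0.1887]
tcp_rot: [-90.0, -0.0, -83.9]
contact_force: [-1.4, -1.3, 5.1]
finger_gap: 0.024
t16.57 pos [647.2 -81.7 188.7] rot [-8.996e+01 -1.000e-02 -8.387e+01] F [-1.4 -1.3  5.1] gap 24.0 q [ 20.  39. -28.  90.  21.  57.  -8.]
```

View pics/w12.png

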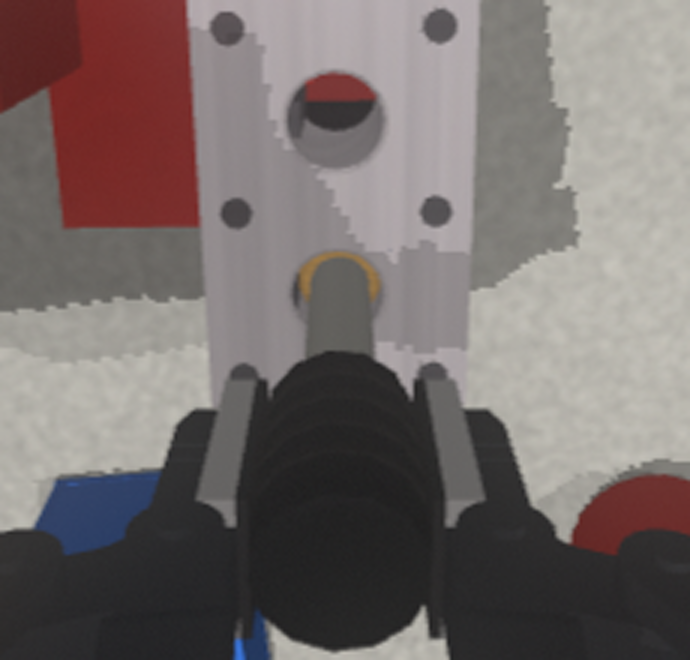

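Centered and pushing. Drive on.

```bash
python3 -m creep '[[1,0,3,0,0,0,0],[1,0,3,0,0,0,0],[1,0,3,0,0,0,0],[1,0,3,0,0,0,0]]'; python3 -m creep '[[1,0,3,0,0,0,0],[1,0,3,0,0,0,0],[1,0,3,0,0,0,0],[1,0,3,0,0,0,0]]'; python3 -m creep '[[1,0,2,0,0,0,0],[1,0,2,0,0,0,0]]'; python3 -m creep '[[1,0,2,0,0,0,0],[1,0,2,0,0,0,0]]';python3 -m creep '[[1,0,1,0,0,0,0],[1,0,1,0,0,0,0]]'
```

```text
time: 17.12
position: [0.6472, -0.0816, 0.1767]
tcp_rot: [-90.0, -0.0, -83.9]
contact_force: [-1.0, -0.3, 6.7]
finger_gap: 0.0238
time: 17.62
position: [0.6473, -0.0816, 0.1647]
tcp_rot: [-89.9, -0.0, -83.9]
contact_force: [0.1, -0.0, 6.1]
finger_gap: 0.0242
time: 17.88
position: [0.6469, -0.0816, 0.1601]
tcp_rot: [-90.0, 0.0, -83.9]
contact_force: [-0.8, 1.3, -2.0]
finger_gap: 0.0241
time: 18.12
position: [0.6469, -0.0816, 0.156]
tcp_rot: [-90.0, 0.0, -83.9]
contact_force: [0.3, 0.2, -1.0]
finger_gap: 0.024
time: 18.38
position: [0.647, -0.0815, 0.1542]
tcp_rot: [-90.0, 0.0, -83.9]
contact_force: [0.2, -0.6, -1.1]
finger_gap: 0.0242
```

```bash
python3 -m creep '[[1,0,-20,0,0,0,0],[1,0,-30,0,0,0,0],[1,0,-40,0,0,0,0],[1,0,0,0,0,0,0]]'
python3 - <<'E'
from h import *
go(440.4,274.8,244,-83.9);im=crop("wrist",(0,0,512,384),1.5,"w13");crop("top",(110,130,300,245),4,"t3")
E
```

```text
time: 18.88
position: [0.6483, -0.0814, 0.2488]
tcp_rot: [-89.7, -0.1, -83.9]
contact_force: [0.9, -0.9, -2.4]
finger_gap: 0.0243
t18.88 pos [648.3 -81.4 248.8] rot [-8.967e+01 -6.000e-02 -8.386e+01] F [ 0.9 -0.9 -2.4] gap 24.3 q [ 21.  35. -29.  87.  19.  63.  -7.]
shift [-376.4    3.4 -168.7] turn [-0.33  0.04  0.06]
```

View pics/w13.png

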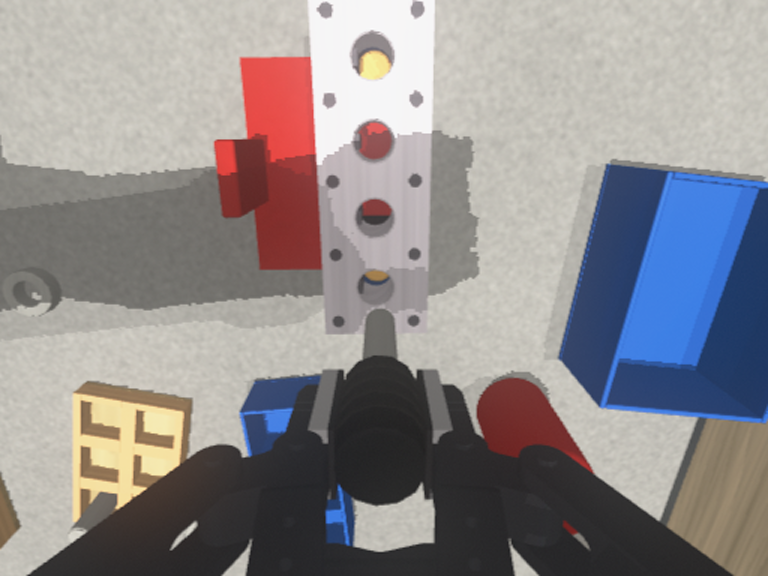

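View pics/t3.png

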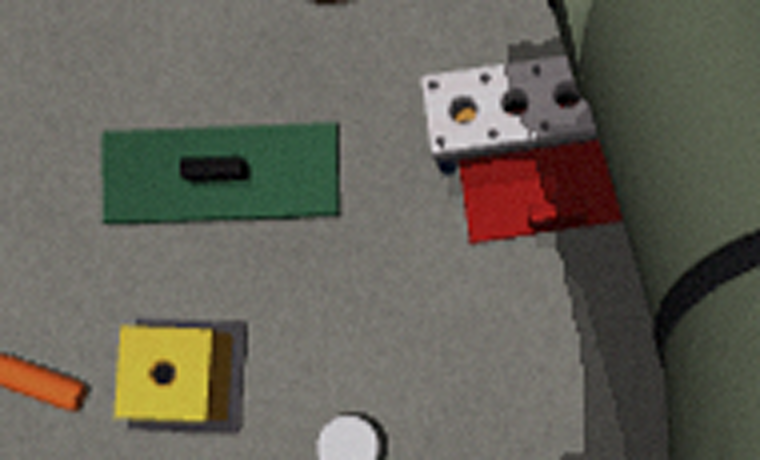

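```bash
python3 -m creep '[[1,-54,0,-24,0,0,0],[1,-54,0,-24,0,0,0],[1,-54,0,-24,0,0,0],[1,-54,0,-24,0,0,0],[1,-54,0,-24,0,0,0]]'; python3 -m creep '[[1,-54,0,-24,0,0,0],[1,-53,0,-24,0,0,0],[1,0,0,0,0,0,0],[1,0,0,0,0,0,0]]';python3 - <<'E'
from h import *
print(p2w("top",(np.array([[163,373]])+.5)/4+[110,130]-.5,.076)*1000)
go(440.5,275,190,-83.9);im=crop("wrist",(140,120,370,340),3,"w14")
E
```

```text
time: 19.6
position: [0.4972, 0.1752, 0.2439]
tcp_rot: [-90.1, -0.0, -83.9]
contact_force: [1.2, 1.5, -1.5]
finger_gap: 0.024
time: 20.1
position: [0.4394, 0.2749, 0.2439]
tcp_rot: [-90.0, -0.0, -83.8]
contact_force: [0.1, -1.8, -1.4]
finger_gap: 0.0241
[[441.89157801 273.63093453  76.        ]]
t20.10 pos [439.4 274.9 243.9] rot [-9.005e+01 -4.000e-02 -8.384e+01] F [ 0.1 -1.8 -1.4] gap 24.1 q [-11.  24. -36. 107.  17.  54. -49.]
shift [-0.1 53.9  1.1] turn [0.05 0.06 0.04]
```

View pics/w14.png

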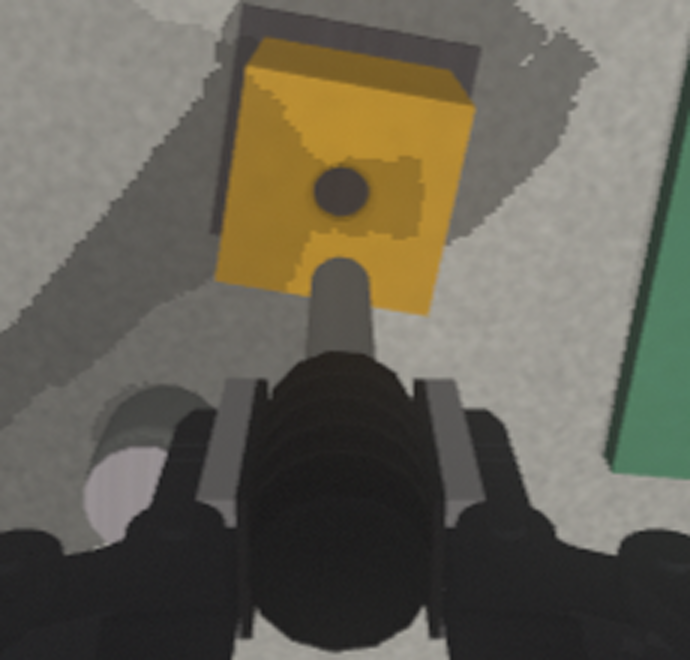

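```bash
python3 -m creep '[[1,0,30,0,0,0,0],[1,0,30,0,0,0,0],[1,0,11,0,0,0,0],[1,0,0,0,0,0,0],[1,0,0,0,0,0,0]]';python3 - <<'E'
from h import *
go(440.5,275,167,-83.9);im=crop("wrist",(140,120,370,340),3,"w15")
a=np.linspace(0,6.28,73)
def rng(c,z,r):
  p=(w2p("wrist",np.c_[c[0]+r*np.cos(a),c[1]+r*np.sin(a),a*0+z])-[140,120]+.5)*3-.5; return p.min(0).round(),p.max(0).round()
print(rng((.442,.2762),.076,.009),rng((.4411,.275),.0855,.007))
E
```

```text
time: 20.78
position: [0.4401, 0.2754, 0.1743]
tcp_rot: [-89.9, 0.0, -83.9]
contact_force: [-0.8, 0.1, -1.7]
finger_gap: 0.0237
t20.77 pos [440.1 275.4 174.3] rot [-8.993e+01  3.000e-02 -8.389e+01] F [-0.8  0.1 -1.7] gap 23.7 q [-14.  30. -33. 111.  22.  46. -53.]
shift [0.4 7.3 0.3] turn [-0.07  0.01 -0.03]
(array([311., 236.]), array([385., 305.])) (array([314., 261.]), array([374., 317.]))
```

View pics/w15.png

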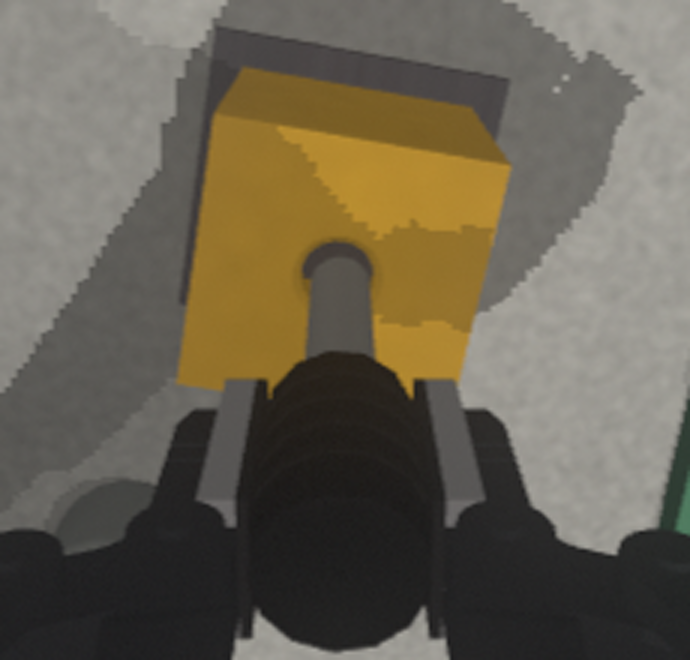

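```bash
python3 -m creep '[[1,0.5,4,-0.5,0,0,0],[1,0,4,0,0,0,0],[1,0,3,0,0,0,0],[1,0,3,0,0,0,0],[1,0,0,0,0,0,0]]';python3 - <<'E'
from h import *
st();im=crop("wrist",(140,120,370,340),3,"w16")
E
```

```text
time: 21.45
position: [0.439, 0.2747, 0.1591]
tcp_rot: [-90.0, -0.0, -83.8]
contact_force: [0.0, 0.0, -0.7]
finger_gap: 0.0238
t21.45 pos [439.  274.7 159.1] rot [-90.02  -0.   -83.85] F [ 0.   0.  -0.7] gap 23.8 q [-14.  31. -32. 112.  23.  44. -54.]
```

View pics/w16.png

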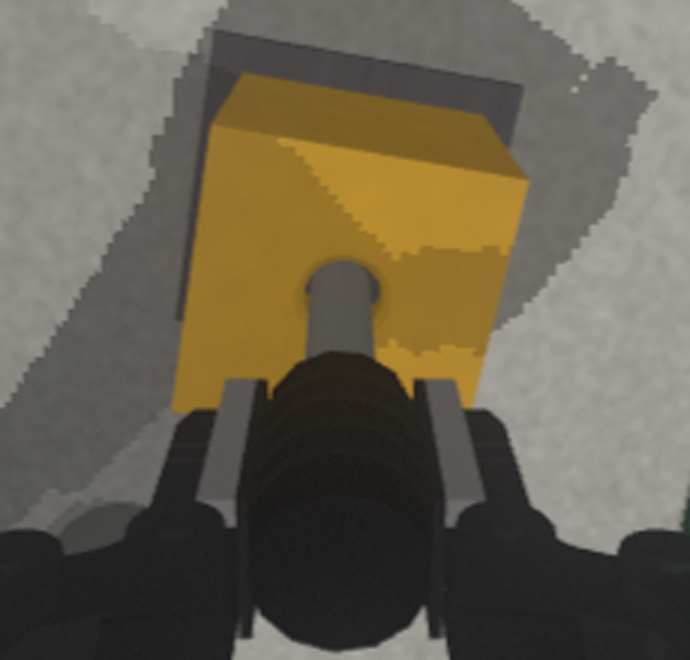

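```bash
python3 -m creep '[[1,0.6,4,0.5,0,0,0],[1,0,10,0,0,0,0],[1,0,10,0,0,0,0],[1,0,10,0,0,0,0],[1,0,10,0,0,0,0]]';python3 -m creep '[[1,0,3,0,0,0,0],[1,0,2,0,0,0,0],[1,0,0,0,0,0,0]]'
```

```text
time: 22.12
position: [0.4396, 0.2742, 0.1144]
tcp_rot: [-90.0, -0.0, -83.8]
contact_force: [0.4, 0.0, -2.3]
finger_gap: 0.0241
time: 22.5
position: [0.4398, 0.2743, 0.1104]
tcp_rot: [-90.0, 0.0, -83.9]
contact_force: [0.0, -1.0, -1.6]
finger_gap: 0.0241
```

```bash
python3 -m creep '[[1,0,1,0,0,0,0],[1,0,1,0,0,0,0],[1,0,1,0,0,0,0]]';python3 -m creep '[[1,0,1,0,0,0,0],[1,0,0,0,0,0,0]]'
```

```text
time: 22.88
position: [0.4397, 0.2742, 0.1073]
tcp_rot: [-90.0, 0.0, -83.9]
contact_force: [0.5, -0.9, -1.2]
finger_gap: 0.024
time: 23.12
position: [0.4397, 0.2742, 0.1069]
tcp_rot: [-90.0, -0.0, -83.9]
contact_force: [-3.9, -3.0, 13.8]
finger_gap: 0.0239
```

Landed at 106.9 as predicted. Release and lift.

```bash
python3 -m creep '[[0.3,0,-0.5,0,0,0,0],[0.3,0,0,0,0,0,0],[0.3,0,0,0,0,0,0],[0.3,0,0,0,0,0,0]]';python3 -m creep '[[0.3,0,-25,0,0,0,0],[0.3,0,-50,0,0,0,0],[0.3,0,-60,0,0,0,0],[0.3,0,0,0,0,0,0]]';python3 - <<'E'
from h import *
go(555.5,-31,235,-83.9);crop("wrist",(0,0,512,384),1.5,"w17");crop("side",(200,200,360,320),4,"s5")
E
```

```text
time: 23.62
position: [0.4397, 0.2742, 0.1068]
tcp_rot: [-90.0, -0.0, -83.9]
contact_force: [-0.0, 0.3, 0.4]
finger_gap: 0.0597
time: 24.12
position: [0.4409, 0.2752, 0.2456]
tcp_rot: [-89.7, 0.1, -83.9]
contact_force: [-0.7, 0.2, -1.2]
finger_gap: 0.06
t24.12 pos [440.9 275.2 245.6] rot [-89.67   0.14 -83.88] F [-0.7  0.2 -1.2] gap 60.0 q [-11.  24. -36. 107.  18.  54. -49.]
shift [316.7  10.3  81.2] turn [-0.33  0.02 -0.14]
```

View pics/w17.png

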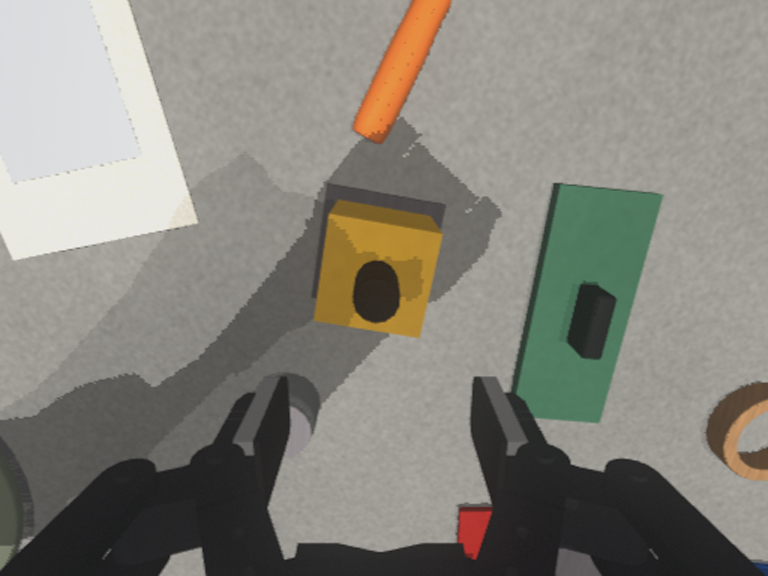

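View pics/s5.png

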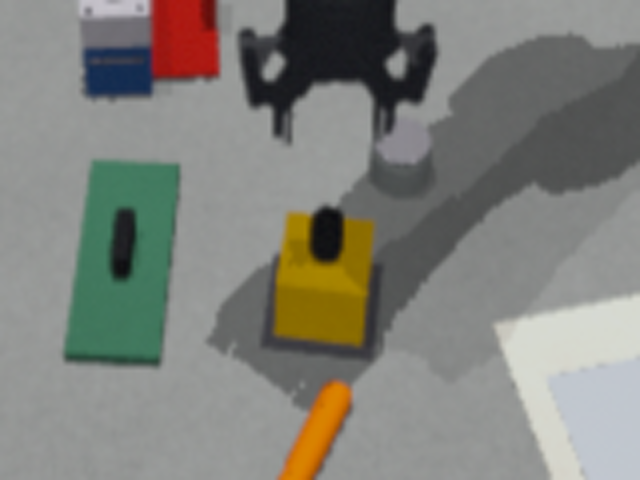

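```bash
python3 -m creep '[[0.5,60,0,16,0,0,0],[0.5,60,0,16,0,0,0],[0.5,60,0,16,0,0,0],[0.5,60,0,16,0,0,0],[0.5,60,0,16,0,0,0]]'; python3 -m creep '[[0.5,17,0,2,0,0,0],[0.5,0,0,0,0,0,0],[0.5,0,0,0,0,0,0]]';python3 - <<'E'
from h import *
go(555.5,-31,76,-83.9)
E
```

```text
time: 24.85
position: [0.5513, -0.0176, 0.2404]
tcp_rot: [-90.1, 0.0, -83.8]
contact_force: [1.7, 1.2, 0.4]
finger_gap: 0.0423
time: 25.22
position: [0.5547, -0.0306, 0.2413]
tcp_rot: [-90.1, 0.0, -83.7]
contact_force: [0.0, -0.3, -0.1]
finger_gap: 0.0426
t25.23 pos [554.7 -30.6 241.3] rot [-9.005e+01  4.000e-02 -8.374e+01] F [ 0.  -0.3 -0.1] gap 42.6 q [ 20.  27. -31. 102.  17.  55. -12.]
shift [  0.6 165.3   0.9] turn [ 0.05  0.16 -0.04]
```

```bash
python3 -m creep '[[0.5,0.5,50,0.5,0,0,0],[0.5,0,50,0,0,0,0],[0.5,0,40,0,0,0,0],[0.5,0,25,0,0,0,0],[0.5,0,0,0,0,0,0]]'; python3 -m creep '[[1,0,0,0,0,0,0],[1,0,0,0,0,0,0],[1,0,0,0,0,0,0],[1,0,0,0,0,0,0]]' 50; python3 -m creep '[[1,0,0,-10,0,0,0],[1,0,0,-15,0,0,0],[1,0,0,-15,0,0,0],[1,0,0,-15,0,0,0],[1,0,0,-15,0,0,0]]'; python3 -m creep '[[1,0,0,-12,0,0,0],[1,0,0,-10,0,0,0],[1,0,0,-7,0,0,0],[1,0,0,-4,0,0,0],[1,0,0,0,0,0,0]]'
```

```text
time: 25.85
position: [0.5546, -0.031, 0.0755]
tcp_rot: [-90.2, 0.1, -83.7]
contact_force: [-0.4, 0.2, 0.3]
finger_gap: 0.0429
time: 26.35
position: [0.5561, -0.0323, 0.0782]
tcp_rot: [-89.9, -0.0, -83.8]
contact_force: [-2.3, 1.5, 7.6]
finger_gap: 0.0115
time: 26.98
position: [0.4866, -0.0405, 0.0781]
tcp_rot: [-89.8, -0.0, -83.9]
contact_force: [3.0, -3.3, 9.2]
finger_gap: 0.0115
time: 27.6
position: [0.4536, -0.0444, 0.0781]
tcp_rot: [-89.9, -0.1, -83.9]
contact_force: [-1.6, -3.5, 16.6]
finger_gap: 0.0112
```

```bash
python3 -m creep '[[0.5,0,0,0,0,0,0],[0.5,0,0,0,0,0,0],[0.5,0,0,0,0,0,0]]'; python3 -m creep '[[0.5,0,-40,0,0,0,0],[0.5,0,-50,0,0,0,0],[0.4,-30,-50,20,0,0,0],[0.4,-30,0,60,0,0,0],[0.4,0,0,0,0,0,0]]'; python3 -m creep '[[0.4,0,0,0,0,0,0]]'
python3 - <<'E'
from h import *
go(531.2,26.7,200,-83.9);crop("wrist",(0,0,512,384),1.5,"w18");
E
```

```text
time: 27.98
position: [0.4532, -0.0437, 0.0769]
tcp_rot: [-90.0, -0.0, -83.9]
contact_force: [-0.5, 0.7, -0.1]
finger_gap: 0.0426
time: 28.6
position: [0.5248, 0.0248, 0.2172]
tcp_rot: [-89.9, 0.1, -83.7]
contact_force: [-1.3, 0.3, -1.2]
finger_gap: 0.0513
time: 28.72
position: [0.5219, 0.0219, 0.2163]
tcp_rot: [-90.1, -0.0, -83.8]
contact_force: [0.1, 0.1, -0.1]
finger_gap: 0.0509
t28.73 pos [521.9  21.9 216.3] rot [-90.07  -0.   -83.84] F [ 0.1  0.1 -0.1] gap 50.9 q [ 16.  26. -33. 108.  18.  51. -20.]
shift [-3.7 16.3  9.8] turn [0.07 0.06 0.  ]
```

View pics/w18.png

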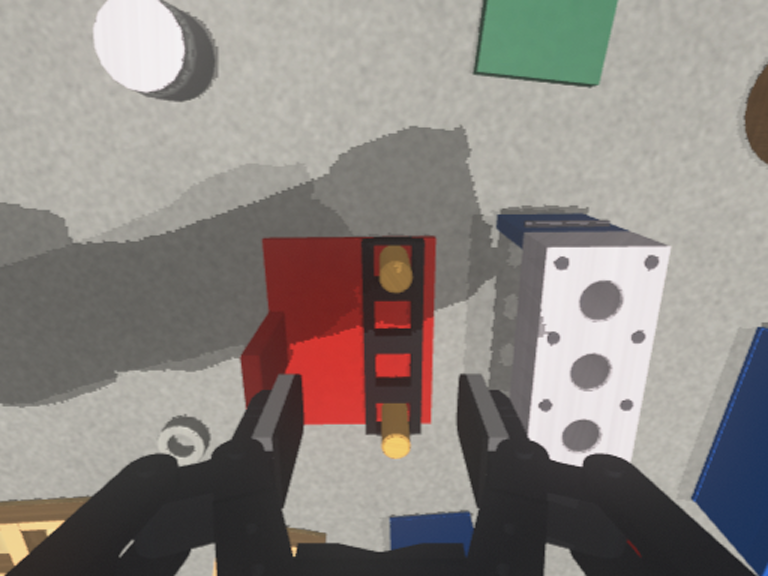

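Run:
```python
from h import *
f=lambda px,z:np.round(p2w("wrist",(np.array(px)+.5)/1.5-.5,z)*1000,1)
print(f([(396,276.5),(397,446)],.06).tolist())
go(532,27.5,56,-83.9)
```

```text
[[530.8, 25.8, 60.0], [545.5, -93.0, 60.0]]
t28.77 pos [521.7  21.5 216.3] rot [-9.008e+01 -2.000e-02 -8.387e+01] F [ 0.2  0.  -0.2] gap 51.5 q [ 16.  26. -33. 108.  18.  51. -20.]
shift [ -4.9 160.3  11.1] turn [0.08 0.03 0.02]
```

```bash
python3 -m creep '[[0.4,-3.7,50,9.7,0,0,0],[0.4,0,50,0,0,0,0],[0.4,0,40,0,0,0,0],[0.4,0,19,0,0,0,0],[0.4,0,0,0,0,0,0]]'
python3 - <<'E'
from h import *
st();crop("wrist",(100,100,400,350),2.5,"w19");crop("side",(190,100,330,220),5,"s6")
E
```

```text
time: 29.4
position: [0.5312, 0.0265, 0.0575]
tcp_rot: [-90.1, -0.0, -83.9]
contact_force: [0.1, -0.1, 1.2]
finger_gap: 0.0511
t29.40 pos [531.2  26.5  57.5] rot [-90.09  -0.   -83.86] F [ 0.1 -0.1  1.2] gap 51.1 q [  9.  41. -25. 112.  30.  33. -30.]
```

View pics/w19.png

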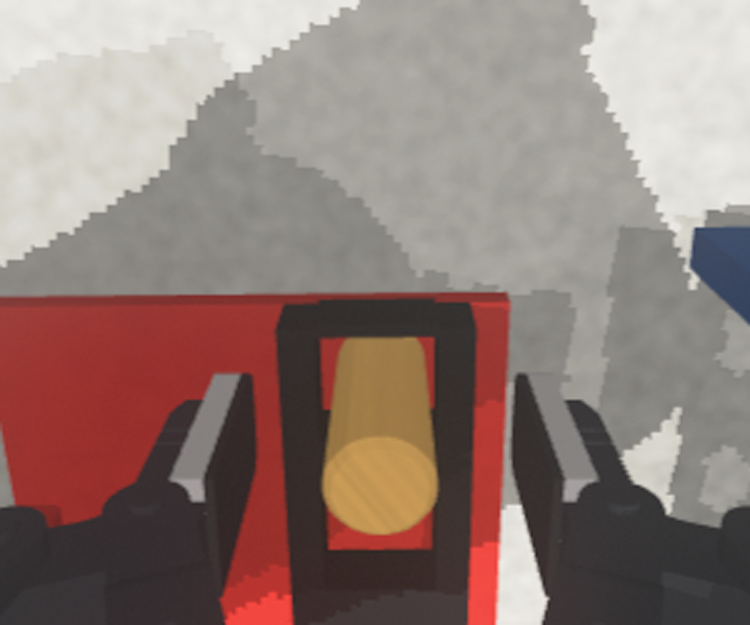

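View pics/s6.png

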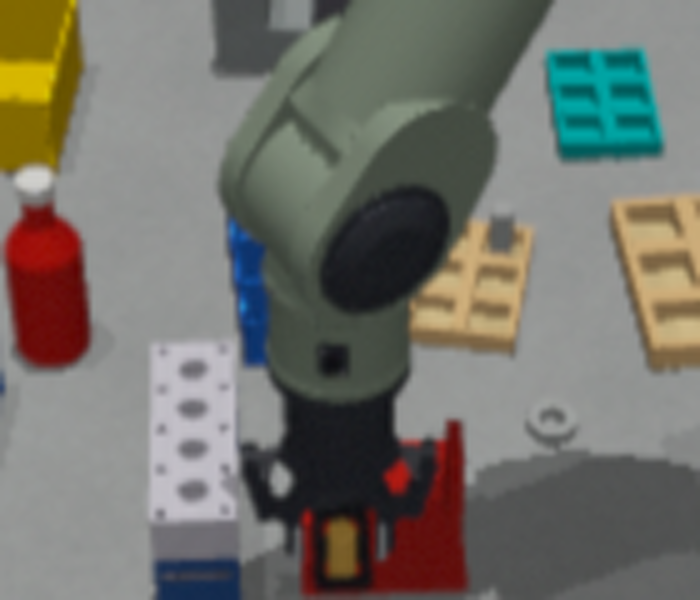

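```bash
python3 - <<'E'
from h import *
print(p2w("wrist",(np.array([[380,485.]])+.5)/2.5+[100,100]-.5,.06)*1000)
E
python3 -m creep '[[1,0,0,0,0,0,0],[1,0,0,0,0,0,0],[1,0,0,0,0,0,0],[1,0,0,0,0,0,0]]' 60;python3 -m creep '[[1,0,-10,0,0,0,0],[1,0,-20,0,0,0,0],[1,0,-30,0,0,0,0],[1,0,-50,0,0,0,0],[1,0,0,0,0,0,0]]';  python3 - <<'E'
from h import *
a=np.radians(-5.5)
R=np.array([[np.cos(a),-np.sin(a)],[np.sin(a),np.cos(a)]])
for c in((22.5,45),(22.5,0)):
    p=np.array([452.1,-294.3])+R@np.array(c); print(c,p)
    go(p[0],p[1],160,-95.5)
E
```

```text
[[531.64676331  25.89481332  60.        ]]
time: 30.0
position: [0.5324, 0.0267, 0.0589]
tcp_rot: [-89.9, -0.0, -83.9]
contact_force: [-2.3, -0.9, 13.0]
finger_gap: 0.0182
time: 30.62
position: [0.5333, 0.0269, 0.1714]
tcp_rot: [-89.7, -0.0, -83.9]
contact_force: [-0.3, -0.3, -1.5]
finger_gap: 0.0178
(22.5, 45) [ 478.80947333 -251.66370051]
t30.62 pos [533.3  26.9 171.4] rot [-8.969e+01 -2.000e-02 -8.387e+01] F [-0.3 -0.3 -1.5] gap 17.8 q [ 14.  31. -31. 109.  22.  46. -23.]
shift [271.2  11.1 -84. ] turn [-3.200e-01  1.163e+01 -1.000e-02]
(22.5, 0) [ 474.49641446 -296.45652943]
t30.62 pos [533.3  26.9 171.4] rot [-8.969e+01 -2.000e-02 -8.387e+01] F [-0.3 -0.3 -1.5] gap 17.8 q [ 14.  31. -31. 109.  22.  46. -23.]
shift [315.3  11.  -93. ] turn [-3.200e-01  1.163e+01 -1.000e-02]
```

```bash
python3 -m creep '[[1,53,0,-15.5,0,0,0],[1,53,0,-15.5,0,0,0],[1,53,0,-15.5,0,0,0],[1,52,0,-15.5,0,0,0],[1,52,0,-15.5,0,0,0]]';python3 -m creep '[[1,52,0,-15.5,0,0,0],[1,0,0,0,0,5.8,0],[1,0,0,0,0,5.8,0],[1,0,0,0,0,0,0],[1,0,0,0,0,0,0]]';  python3 - <<'E'
from h import *
go(474.5,-296.5,100,-95.5);im=crop("wrist",(0,0,512,384),1.5,"w20")
print(np.round((w2p("wrist",[[.4745,-.2965,.02],[.4788,-.2517,.02],[.427,-.3375,.054]])+.5)*1.5-.5))
E
```

```text
time: 31.25
position: [0.4821, -0.2447, 0.1676]
tcp_rot: [-90.0, 0.0, -83.9]
contact_force: [1.1, -0.8, -1.1]
finger_gap: 0.018
time: 31.88
position: [0.473, -0.2962, 0.1676]
tcp_rot: [-90.0, 0.0, -95.3]
contact_force: [-0.4, 0.7, -1.7]
finger_gap: 0.0183
t31.88 pos [ 473.  -296.2  167.6] rot [-9.002e+01  1.000e-02 -9.530e+01] F [-0.4  0.7 -1.7] gap 18.3 q [ 45.  32. -27. 106.  19.  47.   3.]
shift [ 0.2 67.6  1.6] turn [ 0.02  0.2  -0.01]
[[383. 286.]
 [383. 209.]
 [303. 384.]]
```

View pics/w20.png

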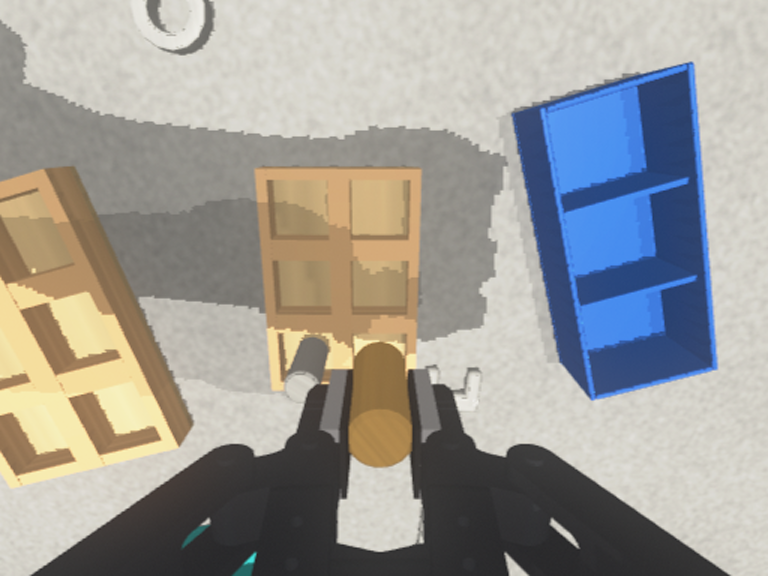

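```bash
python3 -m creep '[[1,0,40,0.8,0,0,0],[1,0,40,0,0,0,0],[1,0,14,0,0,0,0],[1,0,0,0,0,0,0]]'
python3 - <<'E'
from h import *
go(474,-296.5,54,-95.5);im=crop("wrist",(60,80,430,340),2,"w21")
E
```

```text
time: 32.42
position: [0.4738, -0.2962, 0.0737]
tcp_rot: [-90.0, 0.0, -95.4]
contact_force: [-0.0, 0.3, -1.0]
finger_gap: 0.0182
t32.42 pos [ 473.8 -296.2   73.7] rot [-9.005e+01  3.000e-02 -9.541e+01] F [-0.   0.3 -1. ] gap 18.2 q [ 42.  40. -23. 108.  25.  36.  -1.]
shift [ 0.3 19.7  0.2] turn [ 0.05  0.09 -0.03]
```

View pics/w21.png

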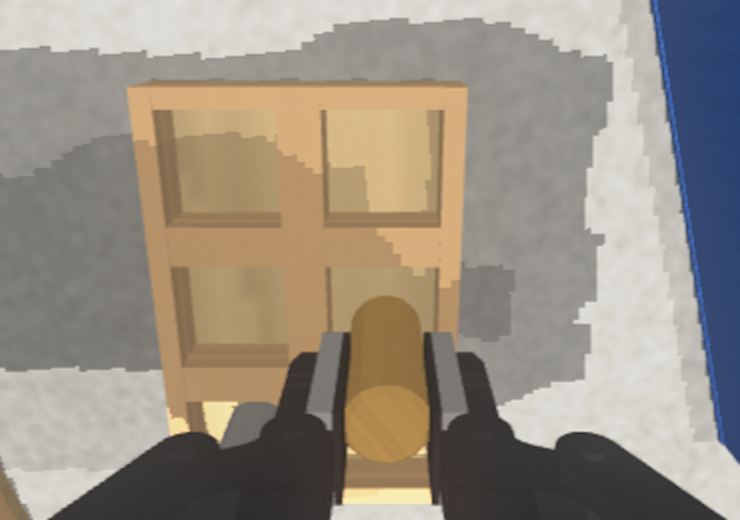

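```bash
python3 -m creep '[[1,0,8,0,0,0,0],[1,0,6,0,0,0,0],[1,0,4,0,0,0,0],[1,0,0,0,0,0,0]]'; python3 -m creep '[[1,0,1,0,0,0,0],[1,0,1,0,0,0,0],[1,0,1,0,0,0,0],[1,0,0,0,0,0,0]]'
```

```text
time: 32.98
position: [0.4738, -0.2964, 0.0556]
tcp_rot: [-90.0, 0.0, -95.5]
contact_force: [0.1, -0.9, -1.3]
finger_gap: 0.0184
time: 33.48
position: [0.4739, -0.2965, 0.053]
tcp_rot: [-90.0, -0.0, -95.5]
contact_force: [-1.2, 0.2, 3.2]
finger_gap: 0.018
```

```bash
python3 -m creep '[[0.5,0,0,0,0,0,0],[0.5,0,0,0,0,0,0],[0.5,0,0,0,0,0,0]]'; python3 -m creep '[[0.5,0,-30,0,0,0,0],[0.5,0,-50,0,0,0,0],[0.5,0,-50,0,0,0,0],[0.5,0,0,0,0,0,0]]';python3 - <<'E'
from h import *
go(545,-93,180,-83.9);im=crop("wrist",(0,0,512,384),1.5,"w22")
E
```

```text
time: 33.85
position: [0.4738, -0.2964, 0.0528]
tcp_rot: [-90.0, 0.0, -95.5]
contact_force: [-0.6, -0.4, -0.1]
finger_gap: 0.0424
time: 34.35
position: [0.4752, -0.2972, 0.1863]
tcp_rot: [-89.7, -0.1, -95.5]
contact_force: [0.6, 0.1, -0.4]
finger_gap: 0.0425
t34.35 pos [ 475.2 -297.2  186.3] rot [-89.71  -0.15 -95.48] F [ 0.6  0.1 -0.4] gap 42.5 q [ 46.  31. -28. 105.  19.  49.   4.]
shift [-210.     6.    49.9] turn [ -0.27 -11.58   0.18]
```

View pics/w22.png

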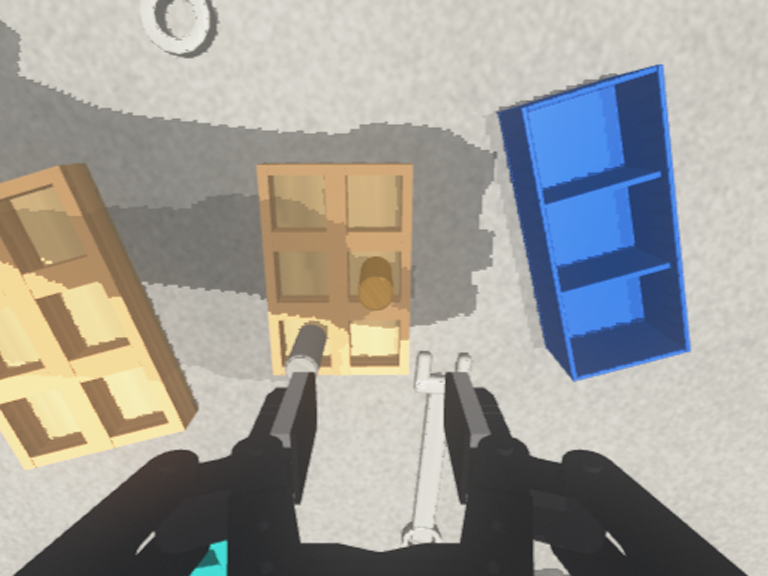

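```bash
python3 -m creep '[[0.4,-52.5,0,12.5,0,0,0],[0.4,-52.5,0,12.5,0,0,0],[0.4,-52.5,0,12.5,0,0,0],[0.4,-52.5,0,12.5,0,0,0],[0.4,0,0,0,0,-5.8,0]]';  python3 -m creep '[[0.4,0,40,0,0,-5.8,0],[0.4,0,20,0,0,0,0],[0.4,0,0,0,0,0,0],[0.4,0,0,0,0,0,0]]'
python3 - <<'E'
from h import *
go(545.5,-92.5,58,-83.9);im=crop("wrist",(60,80,430,340),2,"w23")
E
```

```text
time: 35.02
position: [0.5443, -0.0871, 0.1819]
tcp_rot: [-90.0, 0.1, -89.2]
contact_force: [0.2, -1.1, 0.3]
finger_gap: 0.0512
time: 35.52
position: [0.5437, -0.0921, 0.1231]
tcp_rot: [-90.0, 0.0, -83.9]
contact_force: [0.9, 0.4, 0.3]
finger_gap: 0.0514
t35.52 pos [543.7 -92.1 123.1] rot [-9.000e+01  1.000e-02 -8.386e+01] F [0.9 0.4 0.3] gap 51.4 q [ 24.  36. -29. 108.  25.  42. -13.]
shift [ 0.6 65.1  1.7] turn [-0.    0.04 -0.01]
```

View pics/w23.png

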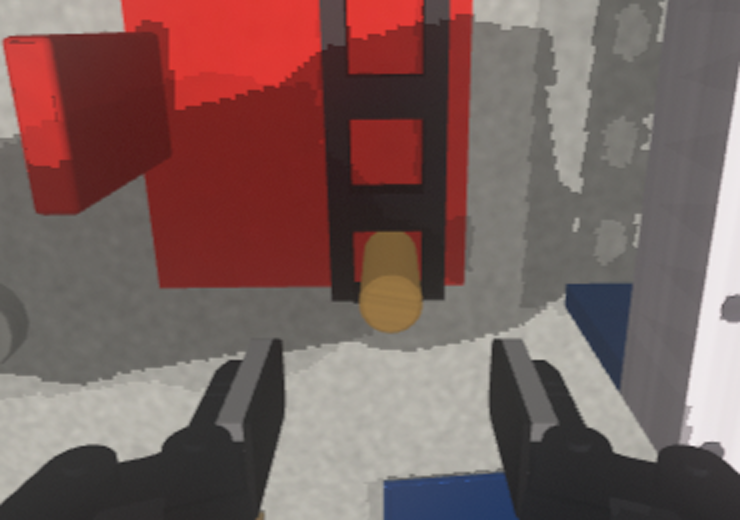

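```bash
python3 - <<'E'
from h import *
print(p2w("wrist",(np.array([[391,304.]])+.5)/2+[60,80]-.5,.06)*1000)
E
python3 -m creep '[[0.4,0.5,30,2,0,0,0],[0.4,0,25,0,0,0,0],[0.4,0,10,0,0,0,0],[0.4,0,0,0,0,0,0]]'
python3 -m creep '[[1,0,0,0,0,0,0],[1,0,0,0,0,0,0],[1,0,0,0,0,0,0],[1,0,0,0,0,0,0]]' 60;python3 -m creep '[[1,0,-10,0,0,0,0],[1,0,-20,0,0,0,0],[1,0,-30,0,0,0,0],[1,0,-50,0,0,0,0],[1,0,0,0,0,0,0]]';  python3 - <<'E'
from h import *
go(478,-252,170,-95.5); crop("wrist",(60,80,430,340),2,"w24")
E
```

```text
[[545.28985165 -92.86347028  60.        ]]
time: 36.08
position: [0.5458, -0.0924, 0.0581]
tcp_rot: [-90.0, 0.0, -83.9]
contact_force: [-0.3, -0.2, 0.2]
finger_gap: 0.051
time: 36.58
position: [0.5461, -0.0926, 0.0588]
tcp_rot: [-89.9, -0.0, -83.9]
contact_force: [-1.4, -0.9, 8.1]
finger_gap: 0.0183
time: 37.2
position: [0.5473, -0.0926, 0.1723]
tcp_rot: [-89.7, -0.1, -83.9]
contact_force: [0.1, 0.1, -1.1]
finger_gap: 0.0183
t37.20 pos [547.3 -92.6 172.3] rot [-89.66  -0.1  -83.87] F [ 0.1  0.1 -1.1] gap 18.3 q [ 26.  32. -31. 106.  22.  48. -10.]
shift [151.1   2.  -85.9] turn [-0.35 11.63  0.06]
```

View pics/w24.png

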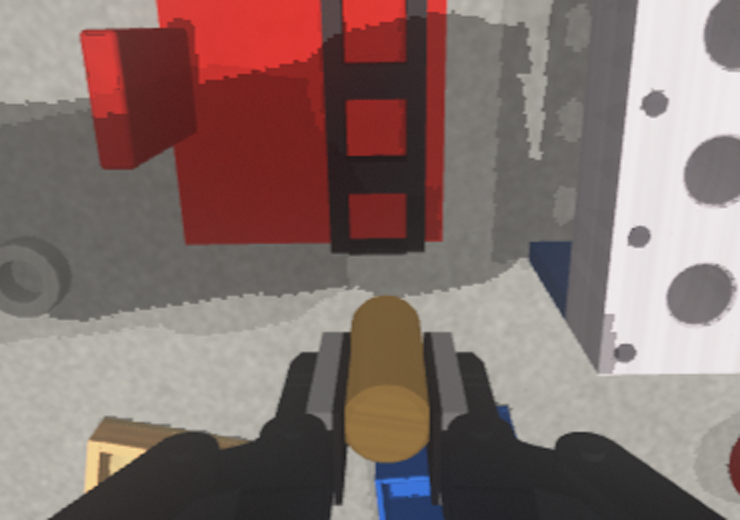

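```bash
python3 -m creep '[[1,50,0,-28,0,0,0],[1,51,0,-29,0,0,0],[1,50,0,-28,0,0,0],[1,0,0,0,0,5.8,0],[1,0,0,0,0,5.8,0]]';python3 -m creep '[[1,0,35,0,0,0,0],[1,0,35,0,0,0,0],[1,0,20,0,0,0,0],[1,0,0,0,0,0,0],[1,0,0,0,0,0,0]]';  python3 - <<'E'
from h import *
go(478,-252,54,-95.5);im=crop("wrist",(60,80,430,340),2,"w25")
E
```

```text
time: 37.88
position: [0.4764, -0.2523, 0.1674]
tcp_rot: [-90.1, 0.0, -95.7]
contact_force: [0.3, 0.2, -1.7]
finger_gap: 0.0179
time: 38.5
position: [0.4775, -0.2517, 0.0785]
tcp_rot: [-90.0, -0.0, -95.4]
contact_force: [-0.4, -0.7, -0.8]
finger_gap: 0.0181
t38.50 pos [ 477.5 -251.7   78.5] rot [-89.98  -0.   -95.45] F [-0.4 -0.7 -0.8] gap 18.1 q [ 39.  39. -24. 111.  26.  35.  -7.]
shift [ 0.3 24.5  0.5] turn [-0.02  0.05  0.  ]
```

View pics/w25.png

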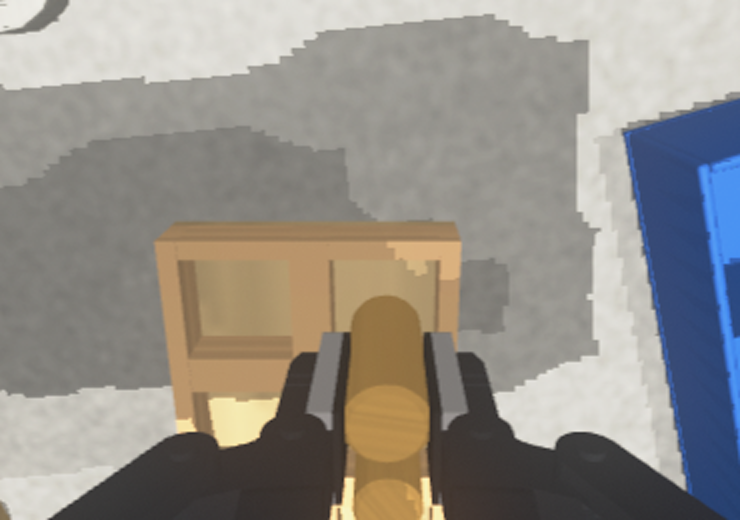

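```bash
python3 -m creep '[[1,0,9,0,0,0,0],[1,0,9,0,0,0,0],[1,0,5,0,0,0,0],[1,0,0,0,0,0,0]]'; python3 -m creep '[[1,0,1,0,0,0,0],[1,0,1,0,0,0,0],[1,0,1,0,0,0,0],[1,0,0,0,0,0,0]]'
```

```text
time: 39.05
position: [0.4771, -0.2515, 0.0543]
tcp_rot: [-90.0, 0.0, -95.4]
contact_force: [0.1, 1.1, -1.3]
finger_gap: 0.0179
time: 39.55
position: [0.4775, -0.2518, 0.0527]
tcp_rot: [-90.0, -0.0, -95.5]
contact_force: [-4.8, 1.5, 18.6]
finger_gap: 0.0179
```

```bash
python3 -m creep '[[1,0,-1,0,0,0,0],[0.5,0,0,0,0,0,0],[0.5,0,0,0,0,0,0],[0.5,0,0,0,0,0,0]]'; python3 -m creep '[[0.5,0,-30,0,0,0,0],[0.5,0,-50,0,0,0,0],[0.5,0,-50,0,0,0,0],[0.5,0,-30,0,0,0,0]]';python3 - <<'E'
from h import *
im=crop("wrist",(0,0,512,384),1.5,"w26")
go(453,-42,220,-83.9);
E
```

```text
time: 40.05
position: [0.4773, -0.2516, 0.0527]
tcp_rot: [-90.0, 0.0, -95.4]
contact_force: [0.1, 0.1, 0.1]
finger_gap: 0.0426
time: 40.55
position: [0.4776, -0.2518, 0.2151]
tcp_rot: [-89.9, -0.0, -95.5]
contact_force: [0.9, -0.8, -0.1]
finger_gap: 0.043
t40.60 pos [ 478.7 -252.2  218. ] rot [-89.72  -0.12 -95.46] F [ 2.  -1.8  5.4] gap 42.7 q [ 44.  27. -30. 106.  17.  51.   0.]
shift [-206.7   -2.7  -45.6] turn [ -0.27 -11.56   0.15]
```

View pics/w26.png

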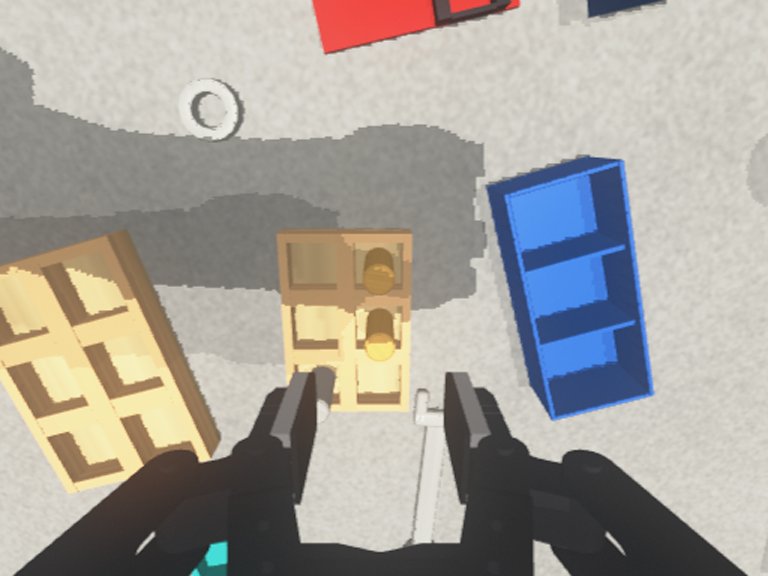

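```bash
python3 -m creep '[[0.5,-52,0,-11.5,0,0,0],[0.5,-52,0,-11.5,0,0,0],[0.5,-52,0,-11.5,0,0,0],[0.5,-51,0,-11.5,0,0,0],[0.5,0,0,0,0,-5.8,0]]';python3 -m creep '[[0.5,0,0,0,0,-5.8,0],[0.5,0,0,0,0,0,0],[0.5,0,0,0,0,0,0]]'
python3 - <<'E'
from h import *
go(453.2,-43.8,77,-83.9); crop("wrist",(60,80,430,340),2,"w27")
E
```

```text
time: 41.22
position: [0.4509, -0.0376, 0.213]
tcp_rot: [-90.0, 0.0, -89.2]
contact_force: [-0.3, -1.5, -0.2]
finger_gap: 0.0426
time: 41.6
position: [0.4511, -0.0414, 0.2127]
tcp_rot: [-90.0, 0.0, -84.0]
contact_force: [-0.7, -0.4, 0.2]
finger_gap: 0.0431
t41.60 pos [451.1 -41.4 212.7] rot [-9.001e+01  1.000e-02 -8.401e+01] F [-0.7 -0.4  0.2] gap 43.1 q [ 28.  21. -37. 118.  17.  46. -14.]
shift [  2.6 135.7   1.8] turn [ 0.01 -0.11 -0.01]
```

View pics/w27.png

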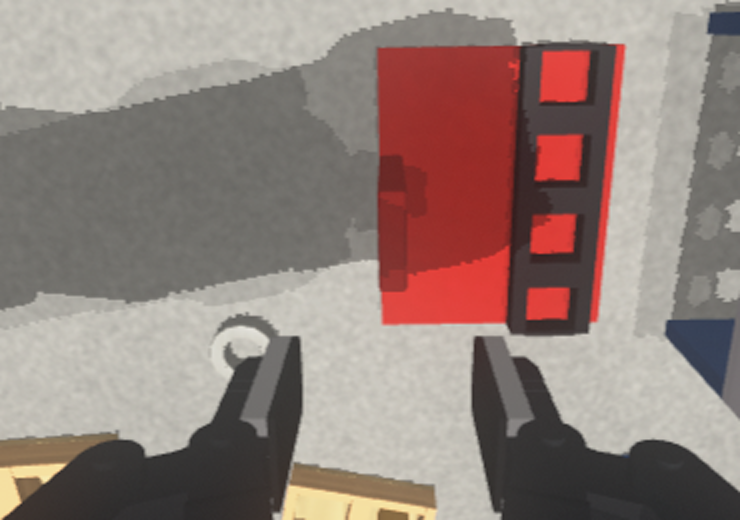

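```bash
python3 -m creep '[[0.5,2.5,50,2,0,0,0],[0.5,0,50,0,0,0,0],[0.5,0,35,0,0,0,0],[0.5,0,0,0,0,0,0],[0.5,0,0,0,0,0,0]]'; python3 -m creep '[[1,0,0,0,0,0,0],[1,0,0,0,0,0,0],[1,0,0,0,0,0,0],[1,0,0,0,0,0,0]]' 50; python3 -m creep '[[1,0,0,10,0,0,0],[1,0,0,15,0,0,0],[1,0,0,15,0,0,0],[1,0,0,15,0,0,0],[1,0,0,15,0,0,0]]'; python3 -m creep '[[1,0,0,12,0,0,0],[1,0,0,10,0,0,0],[1,0,0,5,0,0,0],[1,0,0,3,0,0,0],[1,0,0,0,0,0,0]]'; python3 -m creep '[[1,0,0,2,0,0,0],[1,0,0,2,0,0,0],[1,0,0,0,0,0,0]]'
```

```text
time: 42.28
position: [0.454, -0.0434, 0.0789]
tcp_rot: [-89.9, -0.0, -83.9]
contact_force: [-0.3, -0.9, 0.2]
finger_gap: 0.0428
time: 42.78
position: [0.4541, -0.0437, 0.0789]
tcp_rot: [-89.9, -0.1, -83.9]
contact_force: [-1.5, -1.9, 13.1]
finger_gap: 0.0111
time: 43.4
position: [0.524, -0.0355, 0.079]
tcp_rot: [-89.9, 0.0, -83.8]
contact_force: [-3.6, 3.2, 11.0]
finger_gap: 0.0111
time: 44.02
position: [0.5538, -0.032, 0.079]
tcp_rot: [-89.9, 0.0, -83.8]
contact_force: [1.5, 3.9, 6.2]
finger_gap: 0.0113
time: 44.4
position: [0.5561, -0.0317, 0.079]
tcp_rot: [-90.0, 0.0, -83.8]
contact_force: [-11.8, 4.2, 18.1]
finger_gap: 0.0117
```

Shut (stop felt at the same x = 556). Release and look for the cover.

```bash
python3 -m creep '[[1,0,0,-1,0,0,0],[0.5,0,0,0,0,0,0],[0.5,0,0,0,0,0,0],[0.5,0,0,0,0,0,0]]'; python3 -m creep '[[0.5,0,-40,0,0,0,0],[0.5,0,-60,0,0,0,0],[0.4,-40,-60,0,0,0,0],[0.4,-50,0,0,0,0,0],[0.4,0,0,0,0,0,0]]';python3 - <<'E'
from h import *
im=crop("wrist",(0,0,512,384),1.5,"w28"); im=crop("top",(110,130,300,245),4,"t4")
go(612,270,220);
E
```

```text
time: 44.9
position: [0.5559, -0.0327, 0.0779]
tcp_rot: [-90.0, -0.0, -83.9]
contact_force: [0.6, -1.3, 0.2]
finger_gap: 0.0429
time: 45.52
position: [0.5464, 0.0553, 0.2306]
tcp_rot: [-89.9, 0.1, -83.6]
contact_force: [-0.3, -0.3, -0.3]
finger_gap: 0.0511
t45.62 pos [546.7  51.6 229.7] rot [-9.002e+01 -2.000e-02 -8.381e+01] F [ 0.2  0.1 -0.6] gap 51.3 q [ 15.  28. -36. 103.  20.  55. -24.]
shift [-210.1    9.6   88.5]
```

View pics/w28.png

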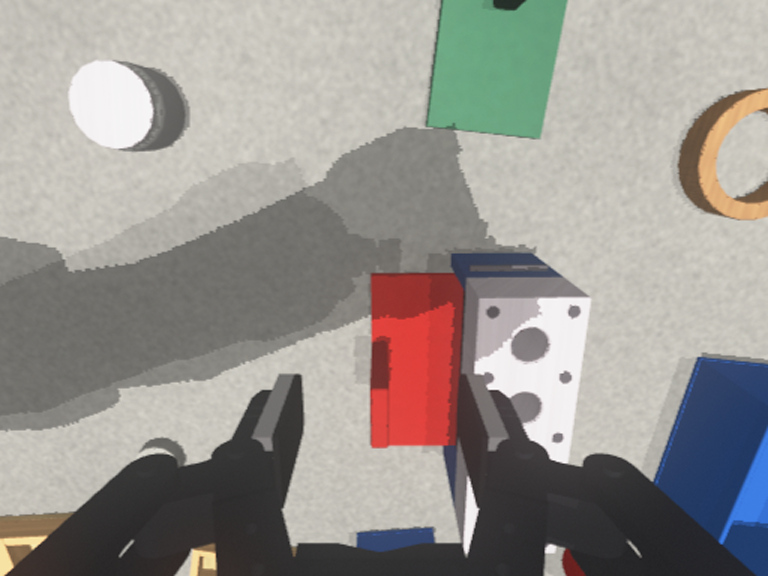

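View pics/t4.png

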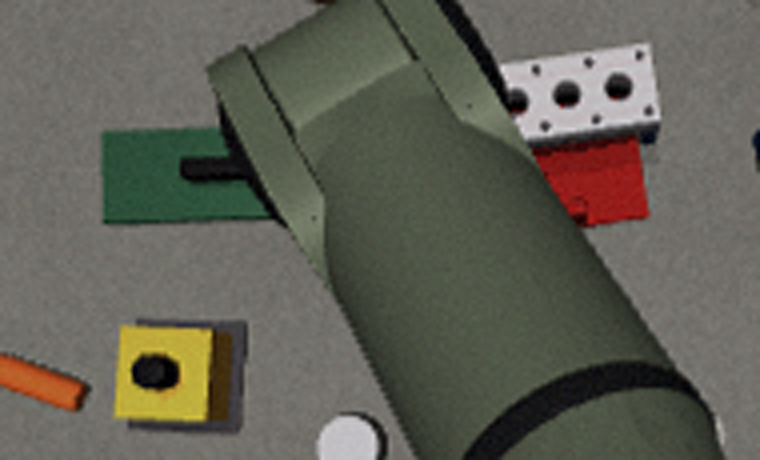

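Run:
```python
from h import *
px=(np.array([(104,131.5),(339,123),(339.5,215),(104,222.5)])+.5)/4+[110,130]-.5
P=p2w("top",px,.014)*1000; print(P.round(1).tolist(),P.mean(0), [np.degrees(np.arctan2(*(P[i]-P[j])[1::-1])) for i,j in((0,1),(3,2))], np.linalg.norm(P-np.roll(P,-1,0),axis=1))
go(614,246,229)
```

```text
[[643.4, 339.0, 14.0], [644.8, 146.1, 14.0], [568.6, 146.6, 14.0], [568.0, 338.6, 14.0]] [606.20541372 242.58128339  14.        ] [np.float64(90.4414171305678), np.float64(90.17038504673181)] [192.81029014  76.23620449 191.94631692  75.32088239]
t45.62 pos [546.7  51.6 229.7] rot [-9.002e+01 -2.000e-02 -8.381e+01] F [ 0.2  0.1 -0.6] gap 51.3 q [ 15.  28. -36. 103.  20.  55. -24.]
shift [-186.     0.6   87.9]
```

```bash
python3 -m creep '[[0.4,-46,0,20,0,0,0],[0.4,-46,0,20,0,0,0],[0.4,-46,0,20,0,0,0],[0.4,-46,0,20,0,0,0],[0.4,0,0,0,0,5.8,0]]'; python3 -m creep '[[0.4,0,0,0,0,0,0],[0.4,0,0,0,0,0,0]]';python3 - <<'E'
from h import *
im=crop("wrist",(0,0,512,384),1.5,"w29")
go(606,242.6,220,-89.7);
E
```

```text
time: 46.25
position: [0.6066, 0.246, 0.2286]
tcp_rot: [-90.1, 0.1, -89.6]
contact_force: [-0.4, -1.1, -0.2]
finger_gap: 0.0511
time: 46.5
position: [0.6069, 0.2418, 0.2296]
tcp_rot: [-90.0, -0.0, -89.6]
contact_force: [0.4, -0.4, -0.0]
finger_gap: 0.0513
t46.55 pos [606.9 241.9 229.7] rot [-9.001e+01 -3.000e-02 -8.964e+01] F [-0.1  0.6 -0.9] gap 51.2 q [ -6.  37. -33.  87.  22.  62. -44.]
shift [-0.7  9.7 -0.9] turn [0.01 0.06 0.03]
```

View pics/w29.png

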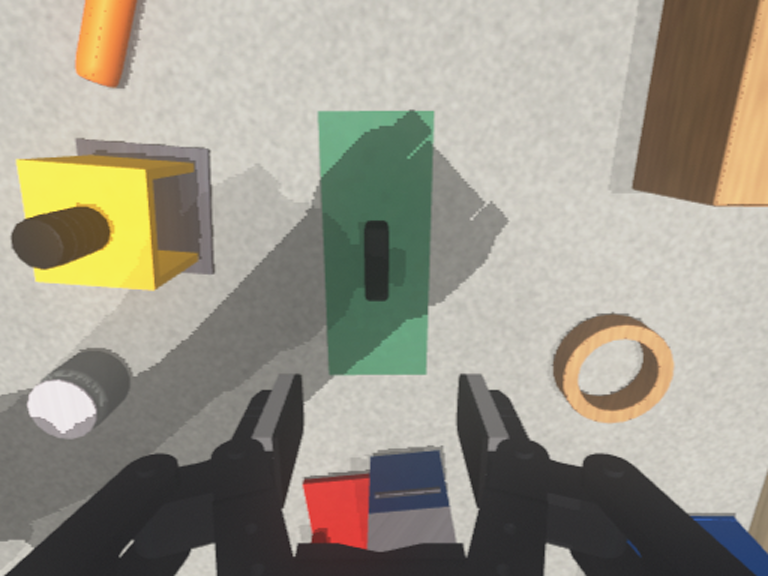

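Run:
```python
from h import *
f=lambda px,z:p2w("wrist",(np.array(px)+.5)/1.5-.5,z)*1000
P=f([(318.5,111),(434,111),(427,375),(329,375)],.014);print(P.round(1).tolist(),P.mean(0))
print(np.degrees(np.arctan2(*(P[0]-P[3])[1::-1])),np.degrees(np.arctan2(*(P[1]-P[2])[1::-1])))
print(f([(364,260),(389,260)],.046))
```

```text
[[566.2, 340.2, 14.0], [641.7, 340.7, 14.0], [644.5, 148.2, 14.0], [567.8, 147.7, 14.0]] [605.0431406  244.17864443  14.        ]
90.4605519327679 90.82531096537973
[[596.55337389 248.37719238  46.        ]
 [612.83262044 248.47875718  46.        ]]
```

```bash
python3 -m creep '[[0.4,-1.3,50,-1.4,0,0,0],[0.4,0,50,0,0,0,0],[0.4,0,50,0,0,0,0],[0.4,0,34,0,0,0,0],[0.4,0,0,0,0,0,0]]';python3 -c "
from h import *
go(605.4,243.4,45,-89.5)"
```

```text
time: 47.18
position: [0.6041, 0.2433, 0.0438]
tcp_rot: [-90.2, -0.1, -89.6]
contact_force: [0.0, 0.0, 0.8]
finger_gap: 0.0513
t47.17 pos [604.1 243.3  43.8] rot [-9.020e+01 -9.000e-02 -8.963e+01] F [0.  0.  0.8] gap 51.3 q [ -9.  50. -28.  93.  31.  45. -51.]
shift [-0.1 -1.2  1.3] turn [ 0.2  -0.13  0.09]
```

```bash
python3 -m creep '[[1,0,-1,0.5,0,0,0],[1,0,0,0,0,0,0],[1,0,0,0,0,0,0],[1,0,0,0,0,0,0],[1,0,0,0,0,0,0]]' 80;python3 -c "
from h import *
st();crop('wrist',(60,0,430,340),2,'w30')"
```

```text
time: 47.8
position: [0.6067, 0.2447, 0.049]
tcp_rot: [-89.8, 0.0, -89.7]
contact_force: [-1.8, -2.6, 11.9]
finger_gap: 0.0142
t47.80 pos [606.7 244.7  49. ] rot [-8.985e+01  4.000e-02 -8.966e+01] F [-1.8 -2.6 11.9] gap 14.2 q [ -9.  50. -28.  93.  30.  45. -51.]
```

View pics/w30.png

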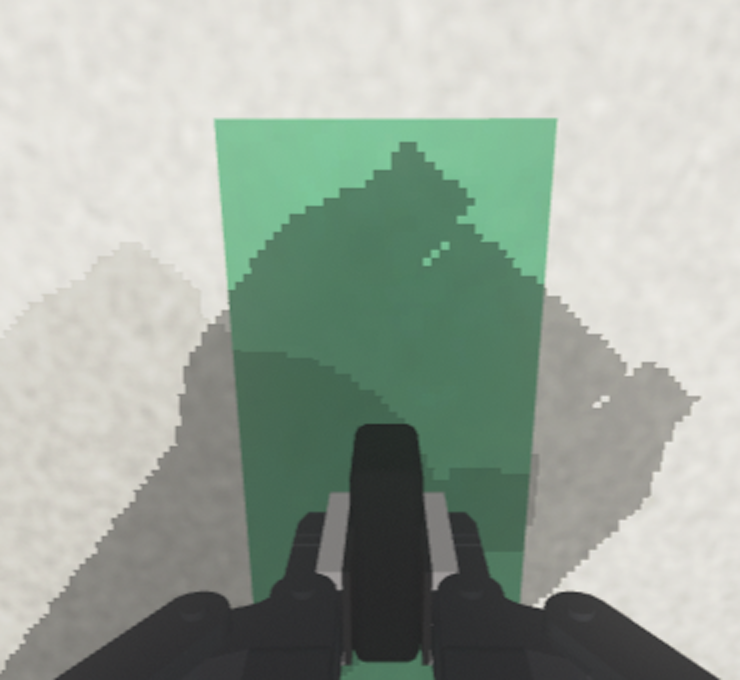

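```bash
python3 - <<'E'
from h import *
f=lambda px,z:p2w("wrist",(np.array(px)+.5)/2+[60,0]-.5,z)*1000
P=f([(215,119),(557,119),(250,590),(522,590),(388,660)],.014);P[4]=f([(388,660)],.046)[0];print(P.round(1).tolist()); print(f([(388,425)],.046))
E
python3 -m creep '[[1,0,-20,0,0,0,0],[1,0,-40,0,0,0,0],[1,0,-50,0,0,0,0],[1,0,-50,0,0,0,0],[1,0,0,0,0,0,0]]';python3 -c "
from h import *
go(640,-21,205,-83.9);crop('wrist',(60,0,430,340),2,'w31')"
```

```text
[[568.0, 340.3, 14.0], [643.8, 340.7, 14.0], [568.1, 217.7, 14.0], [645.2, 218.0, 14.0], [607.0, 221.4, 46.0]]
[[606.56587322 280.19687265  46.        ]]
time: 48.48
position: [0.6071, 0.2454, 0.2125]
tcp_rot: [-89.6, 0.2, -89.7]
contact_force: [0.2, 0.5, -2.7]
finger_gap: 0.0146
t48.48 pos [607.1 245.4 212.5] rot [-89.61   0.16 -89.66] F [ 0.2  0.5 -2.7] gap 14.6 q [ -6.  38. -33.  88.  23.  60. -45.]
shift [266.6   6.9  31.3] turn [-0.4  -5.76 -0.15]
```

View pics/w31.png

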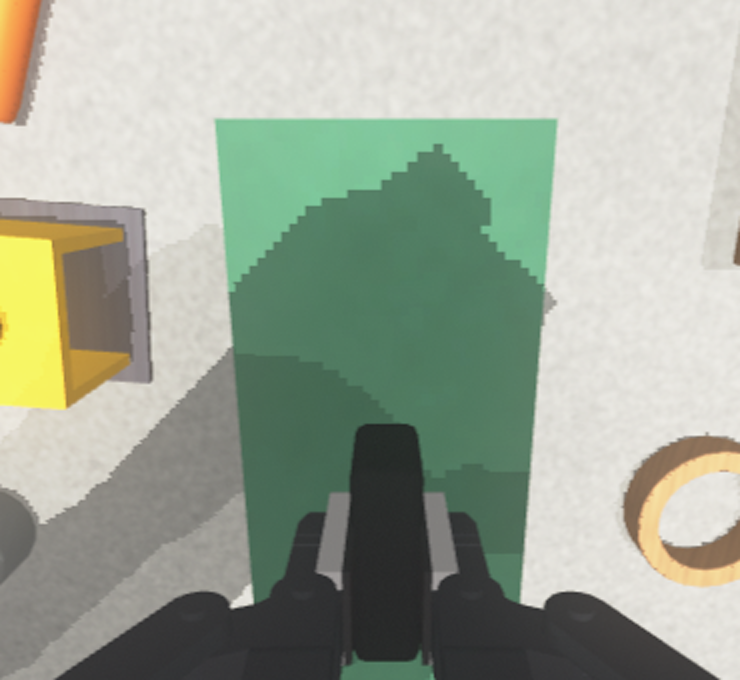

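```bash
python3 -m creep '[[1,40,0,5,0,0,0],[1,45,0,5,0,0,0],[1,45,0,5,0,0,0],[1,45,0,5,0,0,0],[1,45,0,5,0,0,0]]';python3 -m creep '[[1,35,0,5,0,0,0],[1,12,0,1.5,0,0,0],[1,0,0,0,0,-3,0],[1,0,0,0,0,-2.8,0],[1,0,0,0,0,0,0]]';python3 -c "
from h import *
go(640,-21.9,165,-83.9);crop('wrist',(0,0,512,384),1.5,'w32');crop('side',(180,80,340,230),5,'s7')"
```

```text
time: 49.15
position: [0.6315, 0.0231, 0.2063]
tcp_rot: [-90.1, -0.0, -89.6]
contact_force: [0.6, 0.3, -2.2]
finger_gap: 0.0145
time: 49.78
position: [0.6384, -0.0216, 0.2065]
tcp_rot: [-90.0, 0.0, -83.8]
contact_force: [0.6, 0.7, -2.7]
finger_gap: 0.0144
t49.77 pos [638.4 -21.6 206.5] rot [-9.005e+01  3.000e-02 -8.382e+01] F [ 0.6  0.7 -2.7] gap 14.4 q [ 19.  38. -34.  91.  24.  59. -16.]
shift [ 0.5 41.5  1.6] turn [ 0.05  0.08 -0.03]
```

View pics/w32.png

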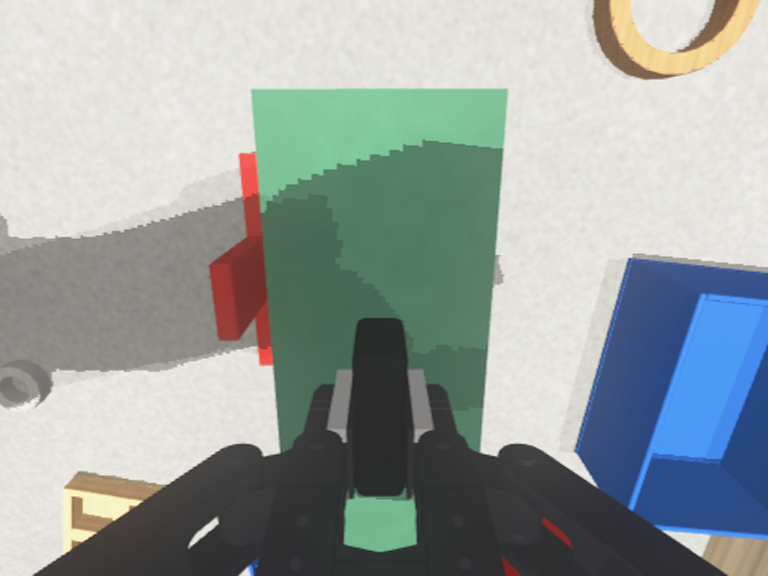

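View pics/s7.png

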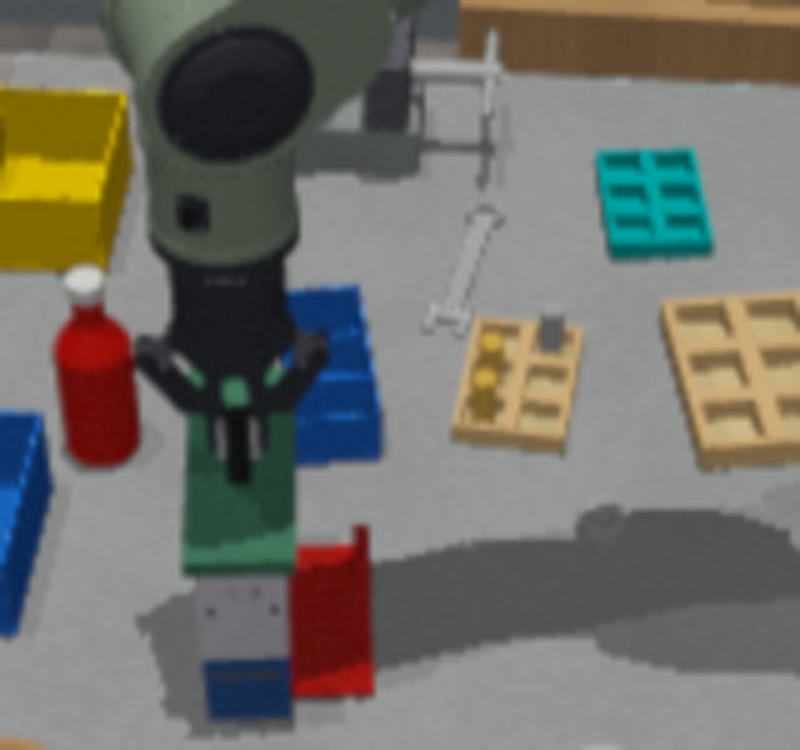

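```bash
python3 -m creep '[[1,0.3,20,1.2,0,0,0],[1,0,17,0,0,0,0],[1,0,8,0,0,0,0],[1,0,0,0,0,0,0],[1,0,0,0,0,0,0]]';python3 -c "
from h import *
go(640,-21.9,165,-83.9);crop('wrist',(0,0,512,384),1.5,'w33');crop('side',(180,80,340,230),5,'s8')"
```

```text
time: 50.5
position: [0.6403, -0.0224, 0.1622]
tcp_rot: [-90.0, 0.0, -83.9]
contact_force: [0.6, 0.3, -2.9]
finger_gap: 0.0139
t50.50 pos [640.3 -22.4 162.2] rot [-89.97   0.   -83.86] F [ 0.6  0.3 -2.9] gap 13.9 q [ 18.  41. -33.  93.  26.  54. -18.]
shift [-0.5 -2.8 -0.2] turn [-0.03  0.04 -0.  ]
```

View pics/s8.png

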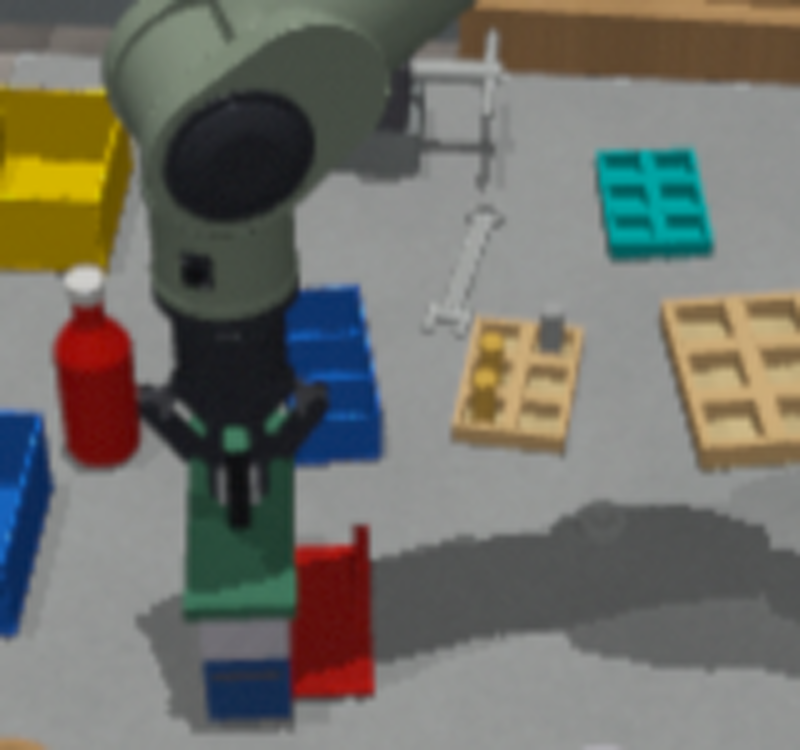

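```bash
python3 -m creep '[[1,-0.5,3,-0.2,0,0,0],[1,0,3,0,0,0,0],[1,0,3,0,0,0,0],[1,0,0,0,0,0,0]]';python3 -m creep '[[1,0,2,0,0,0,0],[1,0,2,0,0,0,0],[1,0,1.5,0,0,0,0],[1,0,0,0,0,0,0]]'
```

```text
time: 51.1
position: [0.6396, -0.022, 0.1525]
tcp_rot: [-90.0, 0.0, -83.9]
contact_force: [0.5, 0.2, -2.4]
finger_gap: 0.0143
time: 51.6
position: [0.6397, -0.022, 0.1472]
tcp_rot: [-90.0, 0.0, -83.9]
contact_force: [-0.5, 0.4, -2.6]
finger_gap: 0.0147
```

Skirts are around the block without contact; lower the last millimetres.

```bash
python3 -m creep '[[1,0,1,0,0,0,0],[1,0,1,0,0,0,0],[1,0,0,0,0,0,0]]';python3 -m creep '[[1,0,1,0,0,0,0],[1,0,0,0,0,0,0]]';python3 -c "
from h import *
st();crop('wrist',(0,0,512,384),1.5,'w34');crop('side',(180,80,340,230),5,'s9')"
```

```text
time: 51.98
position: [0.6398, -0.022, 0.1452]
tcp_rot: [-90.0, 0.0, -83.9]
contact_force: [0.4, -0.5, -2.5]
finger_gap: 0.0144
time: 52.22
position: [0.6398, -0.022, 0.145]
tcp_rot: [-90.0, -0.0, -83.9]
contact_force: [-5.1, -0.9, 8.4]
finger_gap: 0.0144
t52.23 pos [639.8 -22.  145. ] rot [-8.999e+01 -2.000e-02 -8.386e+01] F [-5.1 -0.9  8.4] gap 14.4 q [ 17.  42. -32.  93.  26.  53. -18.]
```

View pics/s9.png

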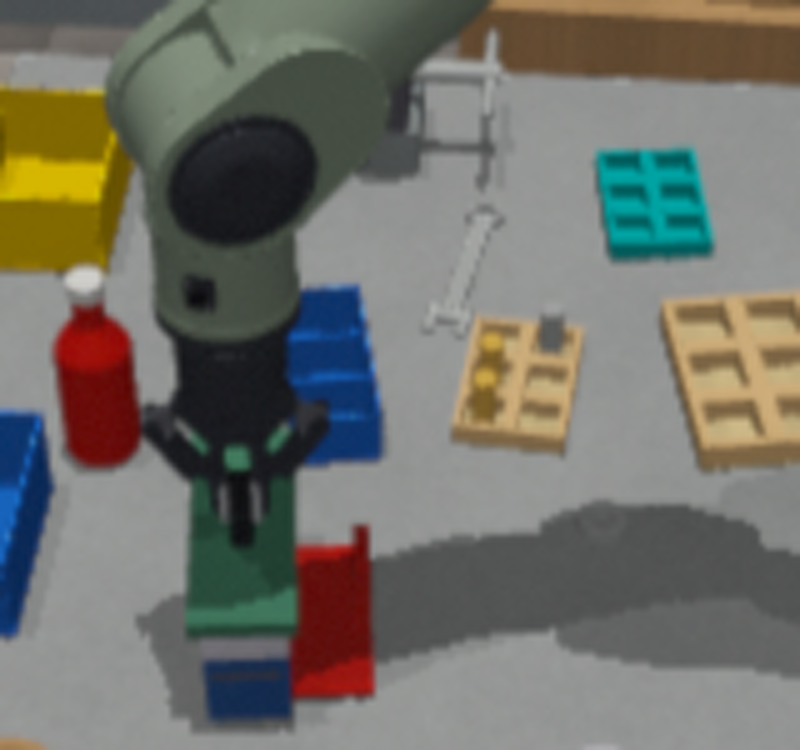

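Seated at the expected 145 mm, with contact force. Release, retreat, and check.

```bash
python3 -m creep '[[1,0,-0.5,0,0,0,0],[0.4,0,0,0,0,0,0],[0.4,0,0,0,0,0,0],[0.4,0,0,0,0,0,0],[0.4,0,0,0,0,0,0]]'; python3 -m creep '[[0.4,0,-25,0,0,0,0],[0.4,0,-50,0,0,0,0],[0.4,0,-30,-40,0,0,0],[0.4,0,0,-60,0,0,0],[0.4,0,0,-60,0,0,0]]'; python3 -m creep '[[0.4,0,0,-30,0,0,0],[0.4,0,0,0,0,0,0],[0.4,0,0,0,0,0,0]]';python3 -c "
from h import *
st();crop('wrist',(0,0,512,384),1.5,'w35');crop('side',(0,0,512,384),1.5,'s10');crop('top',(60,80,390,300),2.4,'t5')"
```

```text
time: 52.95
position: [0.6398, -0.022, 0.1448]
tcp_rot: [-90.0, 0.0, -83.9]
contact_force: [-0.7, 0.1, -0.5]
finger_gap: 0.051
time: 53.58
position: [0.479, -0.0392, 0.2499]
tcp_rot: [-90.0, -0.0, -83.9]
contact_force: [0.5, 0.2, -0.0]
finger_gap: 0.0512
time: 53.95
position: [0.4517, -0.0423, 0.2501]
tcp_rot: [-89.9, -0.0, -83.9]
contact_force: [0.1, -0.2, -0.4]
finger_gap: 0.0515
t53.95 pos [451.7 -42.3 250.1] rot [-89.94  -0.   -83.86] F [ 0.1 -0.2 -0.4] gap 51.5 q [ 31.  18. -40. 115.  15.  51. -11.]
```

View pics/t5.png

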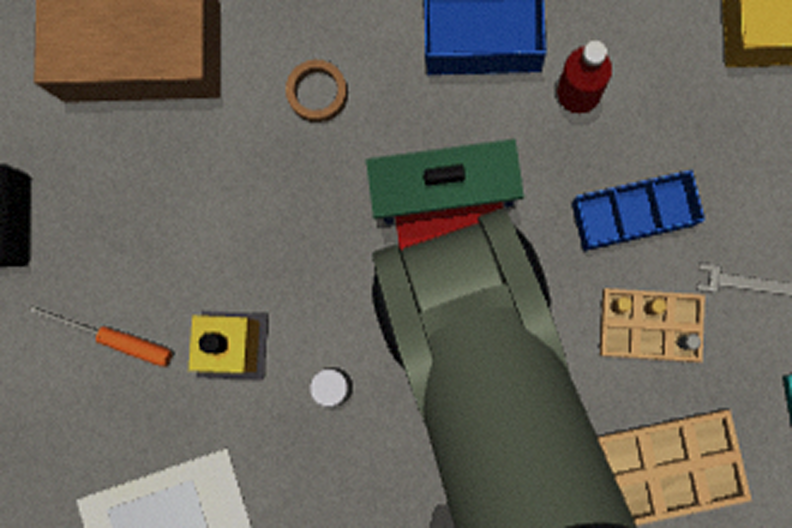

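View pics/s10.png

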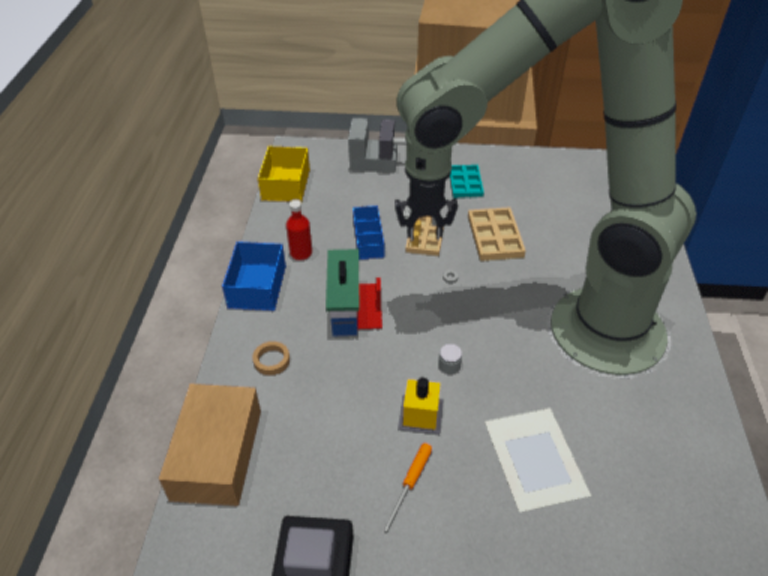

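View pics/w35.png

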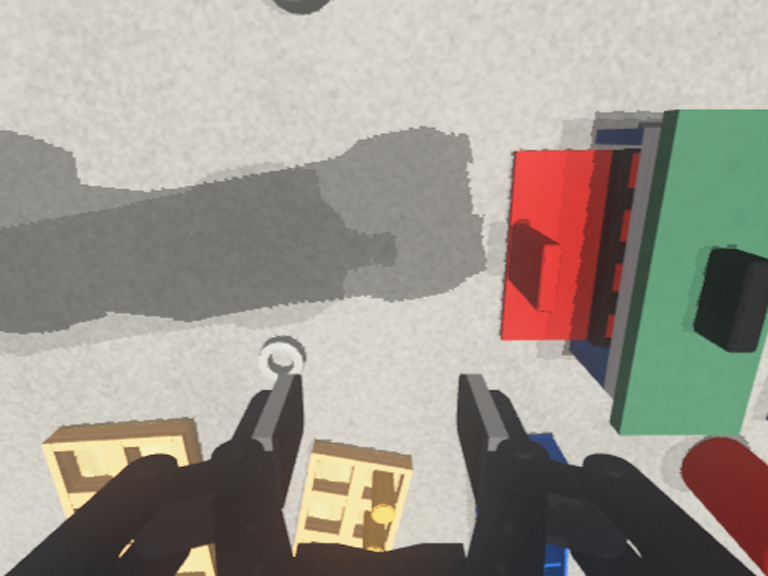

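Run:
```python
from h import *
a=np.radians(6.1);X=np.array([np.cos(a),np.sin(a)]);Y=np.array([-np.sin(a),np.cos(a)]);S=np.array([640,-22])
def pr(n,pts,sc,o=(0,0)):
    W=[[*( (S+X*x+Y*y)/1000),z/1000] for x,y,z in pts]; print(n,(((w2p(n,W)-o)+.5)*sc-.5).round().tolist())
print("tab top corners if shut / base"); pr("wrist",[(-90,22,86),(-78,22,86),(-78,-22,86),(-90,-22,86),(-90,22,10),(-90,-22,10)],1.5)
print("pocket row"); pr("wrist",[(-13,60,24),(-17,60,24)],1.5)
print("cover top corners if seated"); pr("wrist",[(-38,96,110),(-38,-96,110)],1.5); pr("top",[(38,96,110),(38,-96,110),(-38,-96,110),(-38,96,110)],2.4,(60,80))
pr("wrist",[(-38,96,96),(-38,-96,96)],1.5)
```

```text
tab top corners if shut / base
wrist [[545.0, 244.0], [565.0, 244.0], [557.0, 312.0], [538.0, 312.0], [512.0, 223.0], [507.0, 279.0]]
pocket row
wrist [[632.0, 172.0], [626.0, 172.0]]
cover top corners if seated
wrist [[681.0, 110.0], [619.0, 435.0]]
top [[365.0, 160.0], [515.0, 140.0], [523.0, 198.0], [373.0, 219.0]]
wrist [[665.0, 111.0], [609.0, 423.0]]
```

```bash
python3 -c "
from h import *
crop('wrist',(320,80,450,240),4,'w36')"
```

```text
(no output)
```

View pics/w36.png

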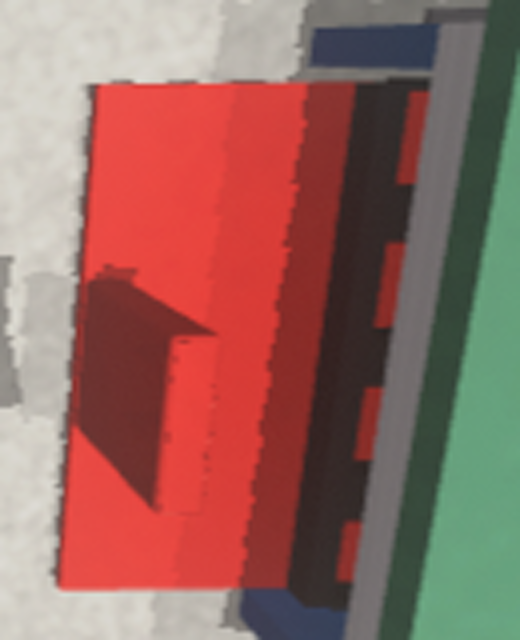

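```bash
python3 -c "
from h import *
st(); print(arm.sign_off())"
```

```text
t54.15 pos [451.4 -42.  249.6] rot [-9.001e+01  4.000e-02 -8.383e+01] F [ 0.1  0.5 -0. ] gap 51.1 q [ 31.  18. -40. 115.  15.  51. -11.]
the job is handed in; nothing more can be done
None
```

The job is done and was handed in at about 54 s, well under the 210 s limit. `sign_off` reports no verdict, so what follows rests on my own checks.

**What I did**
- Pushed the catch tray shut until it hit its stop, then drove out the two brass pins present, `pin_d` and `pin_a`. Each time the push force vanished as the pin dropped free, and both then showed in the tray through the bores.
- Hung the drift back in its rack before pulling the tray out.
- Stood the two pins in the crate cells at x = 22.5, y = 0 and x = 22.5, y = 45 mm.
- Pushed the tray shut again and seated the cover. The cover had been knocked about 5 cm along y during the run, so I measured its position again before gripping it.

**What the last checks showed**
- **Pins:** both brass pins are upright in separate cells, and the steel pin still stands in its own.
- **Tray:** the stop was felt at the same place as the first time (x = 556 mm), and the tab is within about 1 mm of where it should be when shut.
- **Drift:** the grip landed at the same tool height it was picked up from (106.9 mm), and the pictures show it upright in the rack.
- **Cover:** its corners are within about 1 to 2 mm of the seated position. It touched down at the expected tool height of 145 mm, which puts its origin at 96 mm.
- **Bystanders:** none looked moved in the final pictures; I did not measure them.
- **Robot:** clear of everything at hand-in.

No check failed. Early on, the wrist and top cameras disagreed by 2 to 5 mm on the stand and the drift. The tray stop and the wrist pictures settled that.

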